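Set the drained round flask upright in its cork ring on the scale

ROBOT

A 7-joint arm with a two-finger parallel gripper is mounted at the origin on the work surface. World frame = base frame: x ahead of the robot, y to its left, z up, the work surface at z = 0. Lengths are in mm, angles in rad, forces in N, time in s.
With the tool pointing down it reaches from about 400 to 850 mm from the base axis. Payload 6.9 kg.
Tool frame: the origin (TCP) lies between the finger pads; the fingertips stand 25 mm ahead of it and the grasp point (between the pads) lies 6 mm ahead of it; z points along the fingers, y is the direction in which the jaws open and shut (so a half turn about z gives the same grasp; the last joint's range is limited). The gripper opens to 85 mm and grips with 20 to 120 N. Pads are 22 mm wide; open, the fingers measure 114 mm over their backs; the gripper's body (76 mm by 85 mm) begins 54 mm behind the grasp point. The pads swing forward as they close: fully open they stand 13 mm farther back than shut.
Start: joints at [-1.187, 0.507, -0.238, 1.5, 0.126, 1.149, -0.155], TCP at [172.02, 600.849, 222.475] pointing down, gripper open.
Joint ranges: [-3.08, 3.08], [-0.24, 2.05], [-1.43, 1.35], [0, 2.5], [-1.52, 4.66], [0.17, 1.96], [-2.89, 2.89]. Speed limits (rad/s): [2.39, 2.39, 3.14, 3.14, 3.14, 3.14, 3.14].

INTERFACE

Orientations are given as a unit quaternion [x, y, z, w].
In Python, from cell import manip gives the robot as it stands.
- The arm moves only by the tool play_rows, never from a script. Its argument "series" is a list of rows, each an object of numbers: "hand": the finger opening in m, from 0 to 0.0854; "tx", "ty", "tz": the shift along the tool's x, y, z in m; "ax", "ay", "az": the turn, a rotation vector about the tool's x, y, z in rad. In form: [{"hand": .., "tx": .., "ty": .., "tz": .., "ax": .., "ay": .., "az": ..}, ...]. A call has 1 to 20 rows; each row shifts and turns the commanded pose from where the row before left it, along the tool's axes as they then stand; what a row does not reach is not made up. A row lasts 1/12 s, in which the tool goes at most 41.7 mm and 7.16 degrees, less where a joint would pass 70% of its speed; a pose out of reach is approached as far as the arm can. A call with a gripper value outside its range is refused whole. The fingers move at their own pace and stop on an object; "squeeze" is the grip in N (left out, the last holds). Time passes only in rows, so rows that do not move let the fingers close. It gives the time, the measured TCP pose, the force and the opening at its end, in the units of the state.
- manip.get_state(): the state, without advancing time (a new reading comes with each control period).
- manip.get_image(name): name is "scene" or "top" or "wrist"; returns a dict with "img" (400x640x3 uint8, red, green, blue), "fx", "fy", "cx", "cy" (pixels), "rvec" (rotation vector, rad) and "tvec" (3), from world to camera coordinates, as OpenCV has them; the wrist camera has in their place "tool_from_camera" (4x4, takes a point from camera to tool coordinates, whose origin is the TCP and whose axes are the flange's). Camera axes: x right, y down, z forward; pixel columns grow to the right and rows downward; lengths in mm; the calibration is good to about 2 mm. A picture is of the moment at which its call begins: read the wrist's pose just before it. There is no depth.
- manip.close_job(): hands the job in, once; it reports no verdict.
The state is a dict: "t": time; "joint_pos": joint angles; "joint_velocities": joint speeds; "effort": joint torques, N m; "tool_pos": TCP position; "tool_rot": TCP orientation; "contact_force": force on the tool from outside, world axes, zero at the start; "wrist_torque": the same for the moment, N m; "width": opening from 0.0 (shut) to 1.0 (fully open).
Only numpy, scipy, OpenCV 4.12 (cv2) and the standard library are available. Lean on these libraries where they do the work, as an engineer would, in place of code of your own. Each camera call takes 0.05 s, during which the arm holds its last target.

TASK

The round-bottomed amber flask lying in the wire drainer is dry: take it out by its neck and set it bulb down in the cork ring on the scale's pan, ready to be filled by weight. It is glass and the ring lies loose, so lower it gently until the ring carries it before you let go, and leave it standing straight up, seated all round in the ring, with the ring still lying flat near the middle of the pan. Leave the beaker in the drainer and the bottles and small cork ring between drainer and scale where they are.

Things in the scene. Friction and masses are not known exactly. Their poses are not given: they have to be found in the camera images.
- flask: Round-bottomed amber glass flask, empty, 0.22 to 0.42 kg: spherical bulb 105 mm in diameter, one straight plain neck 34 mm in diameter, no lip. Origin: the bulb's centre. Its z axis runs up the neck, whose straight part reaches from 62 to 142 mm (open mouth) from the origin. It starts lying in the drainer. Lightly gripped by the neck it may turn in the fingers under its weight
- mouth (a point): centre of the flask's open mouth, on the neck's axis 142 mm from the bulb's centre. At the start the flask lies on its side: the neck dips about 12 degrees below level, over the drainer's low front rim wire, which it touches about 76 mm from the bulb's centre: beyond about 85 mm the neck is free all round, over the bare table
- drainer: Steel wire dish drainer, 220 mm (its x, from -70 to 150) by 170 mm (its y), 100 mm high, its front (-x side) only 45 mm, of 5 mm wire, fixed to the table. Origin: on the table, straight below the flask's bulb as it lies at the start. The front rim wire dips in three shallow notches; the flask's neck lies in the middle one and points along the drainer's -x. The bulb's centre lies 71 mm above the table
- ring: Support ring of cork, 120 mm outside, 76 mm bore, 30 mm high, 0.09 kg, lying loose on the scale's pan. Origin: centre of its underside; z up. The bore has a square upper edge; with the flask's bulb seated on that edge all round, the bulb's centre is 66 mm above the ring's underside. Friction in the ring holds the flask at any lean up to about 45 degrees
- scale: Flat bench scale, grey, fixed to the table, display on its -x side. Origin: on the table under the middle of the pan; the square pan is 185 mm wide, its top 54 mm above the table
- pan (a point): middle of the top face of the scale's pan
- beaker: steel beaker, 82 mm across its rim, 92 mm tall, standing mouth down in the rear half of the drainer. Origin: centre of its underside. Leave it alone
- dropper_a: small amber bottle with black cap, 36 mm across, 85 mm tall, on the table between the drainer and the scale, nearer the robot. Origin: centre of its underside. Leave it alone
- dropper_b: the same bottle without a label, on the table between the drainer and the scale. Origin: centre of its underside. Leave it alone
- small_ring: smaller cork ring, 80 mm outside, 48 mm bore, 25 mm high, lying on the table between the drainer and the scale, farther from the robot; too small for the flask. Origin: centre of its underside. Leave it alone
Things that resemble listed ones, but are neither listed nor needed, are in the scene too. Of the things shaped like the flask, the amber one is meant.

How it is judged (in metres and radians):
On the way, in this order (a step that is already met when the one before it is completed fails the run):
1. the flask is lifted out of the drainer by the fingers (contact force between flask and drainer below 0.01 N and contact force between the fingers and flask above 0.5 N and distance of flask from where it was at the start of the episode above 0.04 m), for 0.2 s.
2. the flask, still held, rests its bulb on the ring within 12 mm of centred (over 1 N between them) (contact force between flask and ring above 1 N and contact force between the fingers and flask above 0.5 N and horizontal distance between flask and ring below 0.012 m), for 0.2 s.
At the end, for the whole second after the job is handed in: The flask stands in the ring at rest, neck up within 0.07 rad (4 degrees) of vertical, bulb centre within 4 mm of the ring's axis and 62 to 69 mm above the ring's underside; the ring lies flat on the pan, its centre within 30 mm of the pan's middle (angle between flask's own z axis and vertical below 0.07 rad and horizontal distance between flask and ring below 0.004 m and z of flask in the frame of ring between 0.062 and 0.069 m and horizontal distance between ring and pan below 0.03 m and angle between ring's own z axis and vertical below 0.03 rad and contact force between ring and scale above 0.5 N and contact force between flask and ring above 0.5 N and linear speed of each of flask, ring below 0.02 m/s and angular speed of flask below 0.1 rad/s); the robot touches nothing.
It fails at once if the glass is dropped: the flask moves faster than 0.35 m/s with no finger on it (a fall of about 6 mm) (linear speed of flask above 0.35 m/s and contact force between the fingers and flask below 0.05 N).
It fails at once if the flask is pressed on the ring with more than 30 N (contact force between flask and ring above 30 N).
It fails at once if the flask's bulb is knocked hard (over 30 N) against the scale (contact force between flask and scale above 30 N).
It fails at once if the beaker, a small bottle or the small ring is shifted by more than 30 mm (distance of any of beaker, dropper_a, dropper_b, small_ring from where it was at the start of the episode above 0.03 m).
It also fails if it takes over 70 s, if anything falls off the work surface, if the arm or the gripper's body presses on something with over 40 N, if the wrist force passes 120 N, or if a joint passes its speed limit or range.

## Working session

There is one attempt and no reset: what is moved stays moved. The work goes in short steps, Python scripts to look and compute and a tool call to move; the robot and the scene stay as the last step left them, time stands still between calls to the robot, and variables do not carry over. Pictures are saved under pics/ and viewed, and the job is handed in when it is done.

Besides the shell and the picture viewer there is one more tool, called after "Call:" by a JSON object that holds its "op" and its "data". play_rows: Moves the arm, as the interface text tells. Its arguments: {"type":"object","properties":{"series":{"type":"array","items":{"type":"object","properties":{"hand":{"type":"number"},"tx":{"type":"number"},"ty":{"type":"number"},"tz":{"type":"number"},"ax":{"type":"number"},"ay":{"type":"number"},"az":{"type":"number"}}}},"squeeze":{"type":"number"}},"required":["series"]}

```bash
mkdir -p pics; ls
python3 - <<'E'
from cell import manip
import cv2
print(manip.get_state())
for n in ("scene","top","wrist"):
    d=manip.get_image(n); cv2.imwrite(f"pics/{n}0.png",d["img"][...,::-1])
    print(n,{k:v for k,v in d.items() if k!="img"})
E
```

```text
pics
{'t': 0.0, 'joint_pos': array([-1.18651192,  0.50833394, -0.23748352,  1.50112365,  0.1256743 ,
        1.14886953, -0.15476933]), 'joint_velocities': array([-0.00067494, -0.00173168, -0.00086888,  0.00010917,  0.00162499,
        0.00010171,  0.00044383]), 'effort': array([-1.97667923e-04, -6.20617676e+01, -2.18665928e+00, -2.49663663e+01,
        1.28295549e-02,  1.17931693e-02,  8.52678227e-06]), 'tool_pos': array([171.94080486, 600.35937121, 221.63382105]), 'tool_rot': array([ 1.38941033e-01,  9.90300269e-01, -8.68701121e-04, -1.09128644e-04]), 'contact_force': array([ 0.57614069, -0.44828368, -0.39919528]), 'wrist_torque': array([-0.01627376,  0.02109498,  0.00289042]), 'width': 0.9985901110963428}
scene {'fx': 393.1274548268532, 'fy': 393.1274548268532, 'cx': 319.4873706157644, 'cy': 199.58419753763107, 'rvec': array([ 0.81794198,  2.50666428, -1.16193288]), 'tvec': array([ 419.00940989,  -91.93520634, 1183.90195984])}
top {'fx': 485.4339579293458, 'fy': 485.4339579293458, 'cx': 324.4814211150948, 'cy': 192.4960415455477, 'rvec': array([ 2.16985412, -2.22212008,  0.05928114]), 'tvec': array([ -83.29244905,  465.36344261, 1482.11541575])}
wrist {'fx': 297.79912557237157, 'fy': 297.79912557237157, 'cx': 319.19045105579124, 'cy': 197.20593663528908, 'tool_from_camera': array([[ 9.86682588e-04, -9.56469541e-01, -2.91830506e-01,
         7.40684812e+01],
       [ 9.99998537e-01,  1.35141134e-03, -1.04822021e-03,
        -4.03884876e-01],
       [ 1.39697376e-03, -2.91829045e-01,  9.56469475e-01,
        -1.50452313e+02],
       [ 0.00000000e+00,  0.00000000e+00,  0.00000000e+00,
         1.00000000e+00]])}
```

View pics/scene0.png

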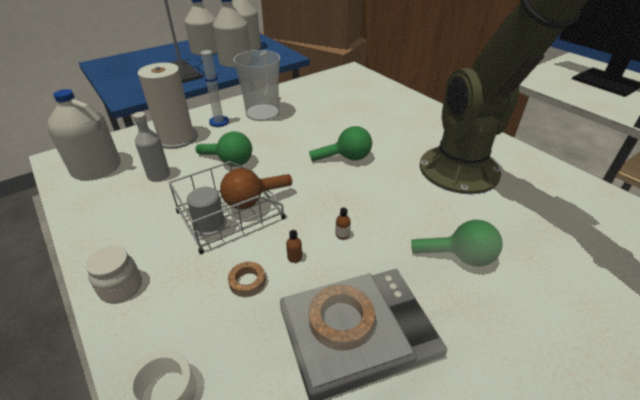

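View pics/top0.png

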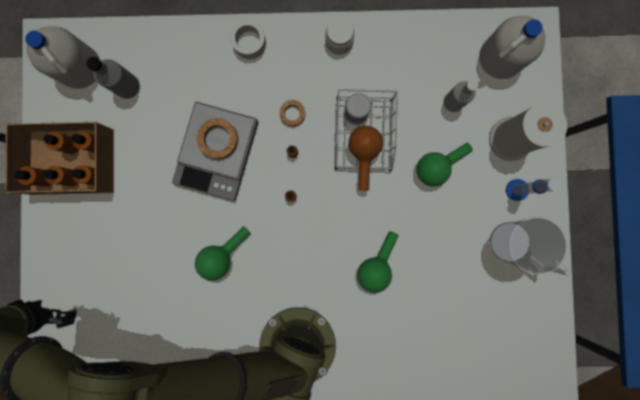

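View pics/wrist0.png

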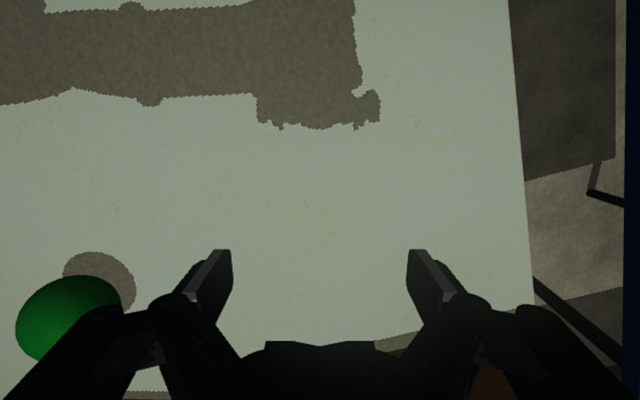

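The scene has four flask-shaped things (top view): amber at (366,142) in the drainer, and green ones at (434,168), (213,262) and (374,274). Only the first is amber and lies in the wire drainer. The large ring sits on the scale at about (217,138). I'll enlarge both areas to confirm.

```bash
cat > h.py <<'E'
import numpy as np, cv2
from cell import manip
def ray(d,px):
    R,_=cv2.Rodrigues(d["rvec"]); t=np.asarray(d["tvec"])
    r=R.T@np.array([(px[0]-d["cx"])/d["fx"],(px[1]-d["cy"])/d["fy"],1.0]); return -R.T@t, r
def atz(d,px,z):
    o,r=ray(d,px); return o+r*(z-o[2])/r[2]
def proj(d,P):
    K=np.array([[d["fx"],0,d["cx"]],[0,d["fy"],d["cy"]],[0,0,1]])
    return cv2.projectPoints(np.atleast_2d(np.asarray(P,float)),d["rvec"],d["tvec"],K,None)[0].reshape(-1,2)
def crop(img,x,y,w,h,s,name):
    c=cv2.resize(img[y:y+h,x:x+w,::-1],None,fx=s,fy=s,interpolation=cv2.INTER_CUBIC)
    cv2.imwrite("pics/"+name,cv2.convertScaleAbs(c,alpha=1.3,beta=15))
E
python3 - <<'E'
from h import *
d=manip.get_image("top"); 
crop(d["img"],325,80,80,120,5,"t_fl.png")
crop(d["img"],165,90,150,120,5,"t_sc.png")
s=manip.get_image("scene")
crop(s["img"],160,140,160,120,5,"s_fl.png")
crop(s["img"],270,250,180,150,4,"s_sc.png")
E
```

```text
(no output)
```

View pics/t_fl.png

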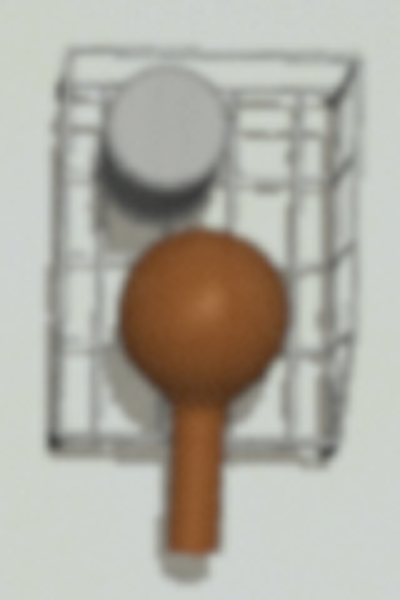

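View pics/t_sc.png

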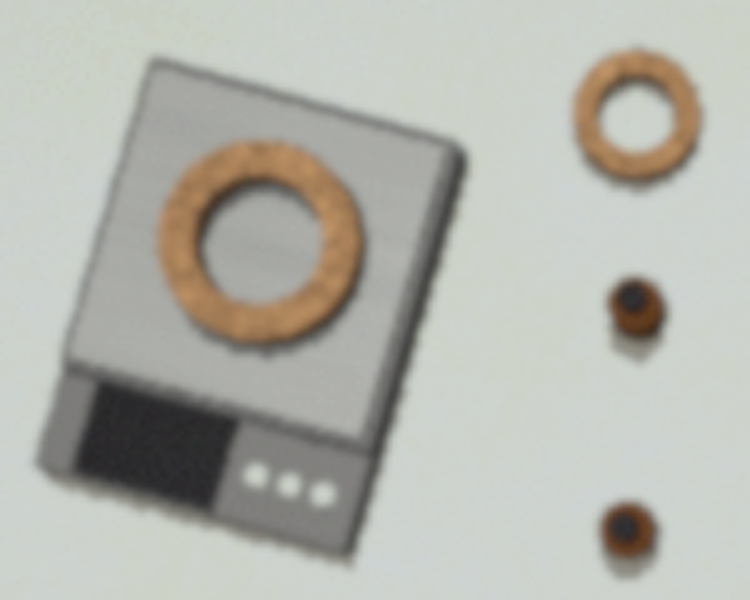

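View pics/s_fl.png

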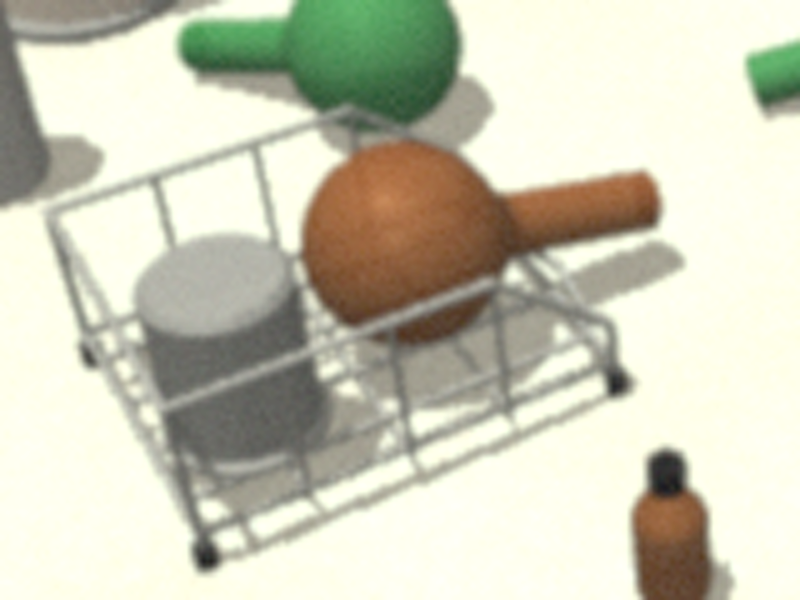

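View pics/s_sc.png

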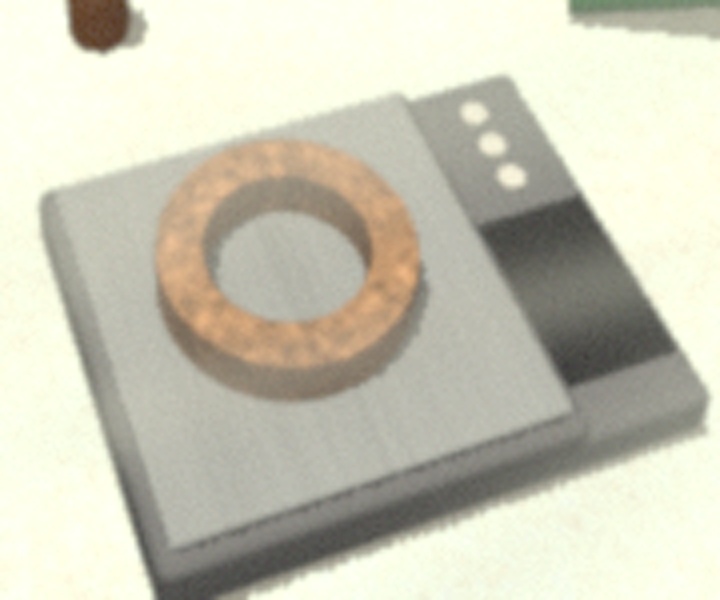

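Run:
```python
from h import *
d=manip.get_image("top"); s=manip.get_image("scene")
T=lambda x0,y0,s_:(lambda p:((p[0]+.5)/s_-.5+x0,(p[1]+.5)/s_-.5+y0))
f=T(325,80,5); c=T(165,90,5); sf=T(160,140,5); sc=T(270,250,4)
np.set_printoptions(precision=1,suppress=True)
print("bulb",atz(d,f((204,314)),71), atz(s,sf((407,241)),71))
print("mouth top edge",atz(d,f((193,551)),58), "neck root",atz(d,f((200,410)),71))
print("mouth scene", atz(s,sf((643,200)),41.5))
print("ring top",atz(d,c((261,241)),84), "bore",atz(d,c((260.5,243)),84))
print("ring scene top: ", atz(s,sc((288,253)),84))
P=[atz(d,c(p),54) for p in((155,62),(460,145),(370,440),(70,362))]; print("pan",np.mean(P,0),[np.linalg.norm(P[i]-P[i-1]) for i in range(4)])
print("pan yaw", np.arctan2(*(P[0]-P[3])[[1,0]]))
print("bottles",atz(d,c((632,297)),85),atz(d,c((625,525)),85),"smallring",atz(d,c((637,116)),25))
print("beaker",atz(d,f((167,127)),95))
for n,p in dict(fr=(330,457),fl=(55,445)).items(): print(n,atz(d,f(p),45))
for n,p in dict(rr=(352,60),rl=(68,52)).items(): print(n,atz(d,f(p),100))
print("ring edges", [proj(d,[[500,300,84]])])
```

```text
bulb [ 606.4 -219.4   71. ] [ 605.3 -220.6   71. ]
mouth top edge [ 466.2 -209.9   58. ] neck root [ 549.1 -215.4   71. ]
mouth scene [ 470.  -212.    41.5]
ring top [628.4 219.2  84. ] bore [627.2 219.5  84. ]
ring scene top:  [633.6 225.3  84. ]
pan [627.  224.1  54. ] [np.float64(188.3862282755213), np.float64(191.3400672256557), np.float64(186.01758844240408), np.float64(186.4047912707744)]
pan yaw -0.2841031766350598
bottles [589.9   1.3  85. ] [455.7   8.1  85. ] smallring [710.5  -0.2  25. ]
beaker [ 713.7 -198.6   95. ]
fr [ 521.7 -295.3   45. ]
fl [ 532.9 -129.5   45. ]
rr [ 749.6 -307.7  100. ]
rl [ 758.3 -141.4  100. ]
ring edges [array([[189.8, 181.9]])]
```

Run:
```python
from h import *
d=manip.get_image("top"); s=manip.get_image("scene")
a=np.linspace(0,2*np.pi,73)
def ov(im,P,x0,y0,w,h,k,name,groups):
    c=cv2.resize(im["img"][y0:y0+h,x0:x0+w,::-1],None,fx=k,fy=k,interpolation=cv2.INTER_CUBIC)
    c=cv2.convertScaleAbs(c,alpha=1.3,beta=15)
    for g in groups:
        q=((proj(im,g)-[x0,y0]+.5)*k-.5).round().astype(int)
        cv2.polylines(c,[q.reshape(-1,1,2)],True,(255,0,0),1)
    return c
cx,cy=628,219.5
circ=lambda r,z,cx=cx,cy=cy:np.c_[cx+r*np.cos(a),cy+r*np.sin(a),0*a+z]
g=[circ(60,84),circ(38,84),circ(38,54)]
A=ov(d,None,190,110,60,60,6,"",g); B=ov(s,None,290,270,100,90,5,"",g)
B=cv2.resize(B,(400,360)); cv2.imwrite("pics/ov1.png",np.hstack([A,B]))
```

```text
(no output)
```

View pics/ov1.png

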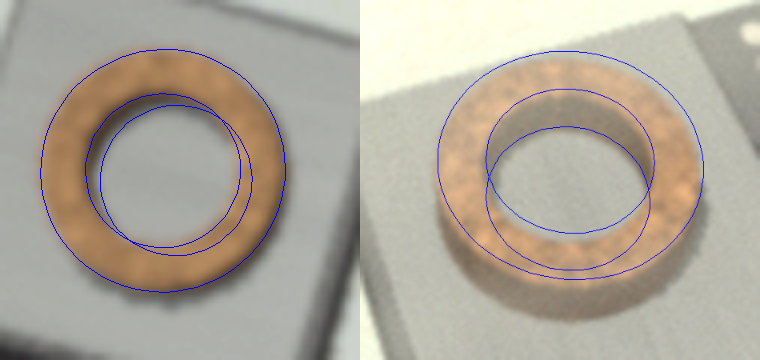

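```bash
cat >> h.py <<'E'
from scipy.spatial.transform import Rotation as Ro
np.set_printoptions(precision=4,suppress=True)
def toolR(az,pitch,xup):
    """tool z at azimuth az, pitch below level; xup=+1 tool x on upper side"""
    u=np.array([np.cos(az),np.sin(az),0]); Z=np.array([0,0,1.])
    z=np.cos(pitch)*u-np.sin(pitch)*Z; x=xup*(np.sin(pitch)*u+np.cos(pitch)*Z)
    return Ro.from_matrix(np.c_[x,np.cross(z,x),z])
def plan(p,R,grasp=True):
    """p = target grasp point (mm)"""
    s=manip.get_state(); R0=Ro.from_quat(s["tool_rot"]); p0=s["tool_pos"]
    pt=np.asarray(p,float)-(R.apply([0,0,6]) if grasp else 0)
    rv=(R0.inv()*R).as_rotvec(); D=pt-p0
    print("t",round(s["t"],2),"tcp",p0,"->",pt,"D",D)
    print(" q",s["joint_pos"],"w",s["width"]*85.4,"F",s["contact_force"])
    print(" rotvec",rv,"deg",np.degrees(np.linalg.norm(rv)),"rows",np.linalg.norm(np.degrees(rv))/7.16)
    print(" shift first (m)",R0.inv().apply(D)/1000," shift after (m)",R.inv().apply(D)/1000,"rows",np.linalg.norm(D)/41.7)
E
python3 - <<'E'
from h import *
plan([629,220,310],toolR(np.radians(15),np.radians(36),-1))
plan([629,220,310],toolR(np.radians(15),np.radians(36),1))
E
```

```text
t 0.45 tcp [171.9849 600.8142 222.3883] -> [624.3113 218.7437 313.5267] D [ 452.3264 -382.0706   91.1384]
 q [-1.1865  0.5076 -0.2376  1.5003  0.1257  1.1489 -0.1548] w 85.45560163810516 F [ 0.3629 -0.6932  0.1584]
 rotvec [-0.2547 -0.9188 -0.4995] deg 61.670659725972435 rows 8.613220632119054
 shift first (m) [-0.54   -0.2429 -0.0911]  shift after (m) [-0.2724 -0.4861  0.2199] rows 14.366156960652045
t 0.45 tcp [171.9849 600.8142 222.3883] -> [624.3113 218.7437 313.5267] D [ 452.3264 -382.0706   91.1384]
 q [-1.1865  0.5076 -0.2376  1.5003  0.1257  1.1489 -0.1548] w 85.45560163810516 F [ 0.3629 -0.6932  0.1584]
 rotvec [-1.1988  0.3323  2.3526] deg 152.48011450664552 rows 21.29610537802312
 shift first (m) [-0.54   -0.2429 -0.0911]  shift after (m) [0.2724 0.4861 0.2199] rows 14.366156960652045
```

Call:
{"op": "play_rows", "data": {"series": [{"tx": -0.03, "ty": -0.0135, "tz": -0.005}, {"tx": -0.03, "ty": -0.0135, "tz": -0.005}, {"tx": -0.03, "ty": -0.0135, "tz": -0.005}, {"tx": -0.03, "ty": -0.0135, "tz": -0.005}, {"tx": -0.03, "ty": -0.0135, "tz": -0.005}, {"tx": -0.03, "ty": -0.0135, "tz": -0.005}, {"tx": -0.03, "ty": -0.0135, "tz": -0.005}, {"tx": -0.03, "ty": -0.0135, "tz": -0.005}, {"tx": -0.03, "ty": -0.0135, "tz": -0.005}, {"tx": -0.03, "ty": -0.0135, "tz": -0.005}, {"tx": -0.03, "ty": -0.0135, "tz": -0.005}, {"tx": -0.03, "ty": -0.0135, "tz": -0.005}, {"tx": -0.03, "ty": -0.0135, "tz": -0.005}, {"tx": -0.03, "ty": -0.0135, "tz": -0.005}, {"tx": -0.03, "ty": -0.0135, "tz": -0.005}, {"tx": -0.03, "ty": -0.0135, "tz": -0.005}, {"tx": -0.03, "ty": -0.0135, "tz": -0.005}, {"tx": -0.03, "ty": -0.0135, "tz": -0.005}, {}, {}]}}

```text
validation failed for argument at $.se...
```

Call:
{"op": "play_rows", "data": {"series": [{"ax": -0.0255, "ay": -0.092, "az": -0.05}, {"ax": -0.0255, "ay": -0.092, "az": -0.05}, {"ax": -0.0255, "ay": -0.092, "az": -0.05}, {"ax": -0.0255, "ay": -0.092, "az": -0.05}, {"ax": -0.0255, "ay": -0.092, "az": -0.05}, {"ax": -0.0255, "ay": -0.092, "az": -0.05}, {"ax": -0.0255, "ay": -0.092, "az": -0.05}, {"ax": -0.0255, "ay": -0.092, "az": -0.05}, {"ax": -0.0255, "ay": -0.092, "az": -0.05}, {"ax": -0.0255, "ay": -0.092, "az": -0.05}, {}, {}]}}

```text
validation failed for argument at $.se...
```

Run:
```python
from h import *
plan([629,220,310],toolR(np.radians(15),np.radians(36),-1))
print(Ro.from_quat(manip.get_state()["tool_rot"]).as_matrix())
plan([497,-213,130],toolR(np.radians(-4),np.radians(42),1))
im=manip.get_image("scene"); cv2.imwrite("pics/s1.png",im["img"][...,::-1])
im=manip.get_image("wrist"); cv2.imwrite("pics/w1.png",im["img"][...,::-1])
```

```text
t 0.45 tcp [171.9849 600.8142 222.3883] -> [624.3113 218.7437 313.5267] D [ 452.3264 -382.0706   91.1384]
 q [-1.1865  0.5076 -0.2376  1.5003  0.1257  1.1489 -0.1548] w 85.45560163810516 F [ 0.3629 -0.6932  0.1584]
 rotvec [-0.2547 -0.9188 -0.4995] deg 61.670659725972435 rows 8.613220632119054
 shift first (m) [-0.54   -0.2429 -0.0911]  shift after (m) [-0.2724 -0.4861  0.2199] rows 14.366156960652045
[[-0.9614  0.2752 -0.0001]
 [ 0.2752  0.9614 -0.0002]
 [ 0.     -0.0002 -1.    ]]
t 0.45 tcp [171.9849 600.8142 222.3883] -> [ 492.552  -212.689   134.0148] D [ 320.5671 -813.5032  -88.3735]
 q [-1.1865  0.5076 -0.2376  1.5003  0.1257  1.1489 -0.1548] w 85.45560163810516 F [ 0.3629 -0.6932  0.1584]
 rotvec [-1.1992  0.126   2.6933] deg 169.07150572723324 rows 23.613338788719723
 shift first (m) [-0.532  -0.6939  0.0885]  shift after (m) [0.1863 0.7892 0.339 ] rows 21.07531201983066
```

View pics/s1.png

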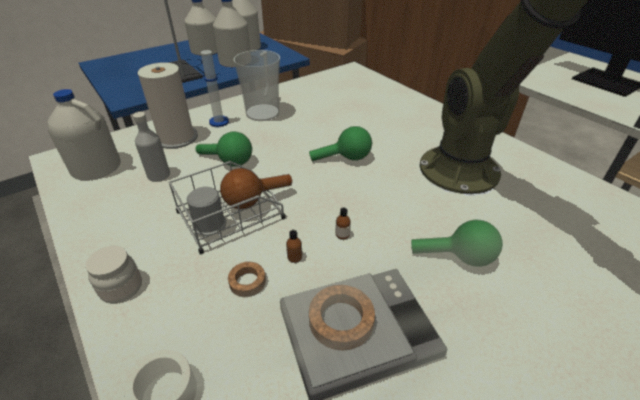

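The call was refused, and nothing moved. All keys may be required in each row, so I'll try full rows.

Call:
{"op": "play_rows", "data": {"series": [{"hand": 0.085, "tx": -0.03, "ty": -0.0135, "tz": -0.005, "ax": 0, "ay": 0, "az": 0}, {"hand": 0.085, "tx": -0.03, "ty": -0.0135, "tz": -0.005, "ax": 0, "ay": 0, "az": 0}]}}

```text
t: 0.72
tool_pos: [220.5, 558.8, 232.1]
tool_rot: [0.137, 0.991, -0.0, -0.001]
contact_force: [1.4, -0.5, 0.1]
width: 0.995
```

Call:
{"op": "play_rows", "data": {"series": [{"hand": 0.085, "tx": -0.03, "ty": -0.0135, "tz": -0.005, "ax": 0, "ay": 0, "az": 0}, {"hand": 0.085, "tx": -0.03, "ty": -0.0135, "tz": -0.005, "ax": 0, "ay": 0, "az": 0}, {"hand": 0.085, "tx": -0.03, "ty": -0.0135, "tz": -0.005, "ax": 0, "ay": 0, "az": 0}, {"hand": 0.085, "tx": -0.03, "ty": -0.0135, "tz": -0.005, "ax": 0, "ay": 0, "az": 0}, {"hand": 0.085, "tx": -0.03, "ty": -0.0135, "tz": -0.005, "ax": 0, "ay": 0, "az": 0}, {"hand": 0.085, "tx": -0.03, "ty": -0.0135, "tz": -0.005, "ax": 0, "ay": 0, "az": 0}, {"hand": 0.085, "tx": -0.03, "ty": -0.0135, "tz": -0.005, "ax": 0, "ay": 0, "az": 0}, {"hand": 0.085, "tx": -0.03, "ty": -0.0135, "tz": -0.005, "ax": 0, "ay": 0, "az": 0}, {"hand": 0.085, "tx": -0.03, "ty": -0.0135, "tz": -0.005, "ax": 0, "ay": 0, "az": 0}, {"hand": 0.085, "tx": -0.03, "ty": -0.0135, "tz": -0.005, "ax": 0, "ay": 0, "az": 0}, {"hand": 0.085, "tx": -0.03, "ty": -0.0135, "tz": -0.005, "ax": 0, "ay": 0, "az": 0}, {"hand": 0.085, "tx": -0.03, "ty": -0.0135, "tz": -0.005, "ax": 0, "ay": 0, "az": 0}, {"hand": 0.085, "tx": -0.03, "ty": -0.0135, "tz": -0.005, "ax": 0, "ay": 0, "az": 0}, {"hand": 0.085, "tx": -0.03, "ty": -0.0135, "tz": -0.005, "ax": 0, "ay": 0, "az": 0}, {"hand": 0.085, "tx": -0.03, "ty": -0.0135, "tz": -0.005, "ax": 0, "ay": 0, "az": 0}, {"hand": 0.085, "tx": -0.03, "ty": -0.0135, "tz": -0.005, "ax": 0, "ay": 0, "az": 0}]}}

```text
t: 2.05
tool_pos: [625.3, 217.4, 312.9]
tool_rot: [0.139, 0.99, 0.0, 0.0]
contact_force: [0.8, 0.3, 0.9]
width: 0.996
```

Call:
{"op": "play_rows", "data": {"series": [{"hand": 0.085, "tx": 0, "ty": 0, "tz": 0, "ax": -0.0255, "ay": -0.092, "az": -0.05}, {"hand": 0.085, "tx": 0, "ty": 0, "tz": 0, "ax": -0.0255, "ay": -0.092, "az": -0.05}, {"hand": 0.085, "tx": 0, "ty": 0, "tz": 0, "ax": -0.0255, "ay": -0.092, "az": -0.05}, {"hand": 0.085, "tx": 0, "ty": 0, "tz": 0, "ax": -0.0255, "ay": -0.092, "az": -0.05}, {"hand": 0.085, "tx": 0, "ty": 0, "tz": 0, "ax": -0.0255, "ay": -0.092, "az": -0.05}, {"hand": 0.085, "tx": 0, "ty": 0, "tz": 0, "ax": -0.0255, "ay": -0.092, "az": -0.05}, {"hand": 0.085, "tx": 0, "ty": 0, "tz": 0, "ax": -0.0255, "ay": -0.092, "az": -0.05}, {"hand": 0.085, "tx": 0, "ty": 0, "tz": 0, "ax": -0.0255, "ay": -0.092, "az": -0.05}, {"hand": 0.085, "tx": 0, "ty": 0, "tz": 0, "ax": -0.0255, "ay": -0.092, "az": -0.05}, {"hand": 0.085, "tx": 0, "ty": 0, "tz": 0, "ax": -0.0255, "ay": -0.092, "az": -0.05}, {"hand": 0.085, "tx": 0, "ty": 0, "tz": 0, "ax": 0, "ay": 0, "az": 0}]}}

```text
t: 2.97
tool_pos: [632.4, 207.1, 316.3]
tool_rot: [-0.065, 0.918, 0.035, 0.39]
contact_force: [-0.4, -0.6, 0.3]
width: 0.994
```

Run:
```python
from h import *
plan([629,220,310],toolR(np.radians(15),np.radians(36),-1))
plan([497,-213,130],toolR(np.radians(-4),np.radians(42),1))
im=manip.get_image("scene"); cv2.imwrite("pics/s2.png",im["img"][...,::-1])
im=manip.get_image("wrist"); cv2.imwrite("pics/w2.png",im["img"][...,::-1])
```

```text
t 2.97 tcp [632.3944 207.0568 316.3257] -> [624.3113 218.7437 313.5267] D [-8.0831 11.6869 -2.799 ]
 q [-0.5428  0.1881  0.0786  2.0645  1.0834  0.2347  0.2549] w 84.88315463559015 F [-0.371  -0.5716  0.3221]
 rotvec [-0.0784 -0.1378 -0.0836] deg 10.27192245880424 rows 1.434626041732436
 shift first (m) [ 0.0065  0.0127 -0.0025]  shift after (m) [ 0.0051  0.0134 -0.0022] rows 0.3473109625297022
t 2.97 tcp [632.3944 207.0568 316.3257] -> [ 492.552  -212.689   134.0148] D [-139.8424 -419.7458 -182.3109]
 q [-0.5428  0.1881  0.0786  2.0645  1.0834  0.2347  0.2549] w 84.88315463559015 F [-0.371  -0.5716  0.3221]
 rotvec [ 0.0532  0.2534 -2.992 ] deg 172.0718721783902 rows 24.032384382456737
 shift first (m) [ 0.2663 -0.397  -0.0214]  shift after (m) [-0.2092  0.4285  0.0401] rows 11.475256994402956
```

View pics/s2.png

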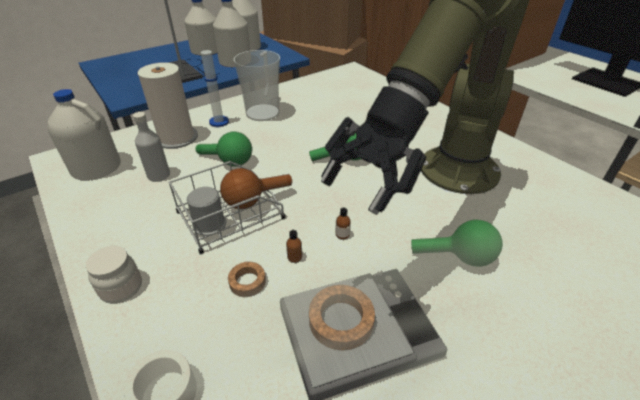

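View pics/w2.png

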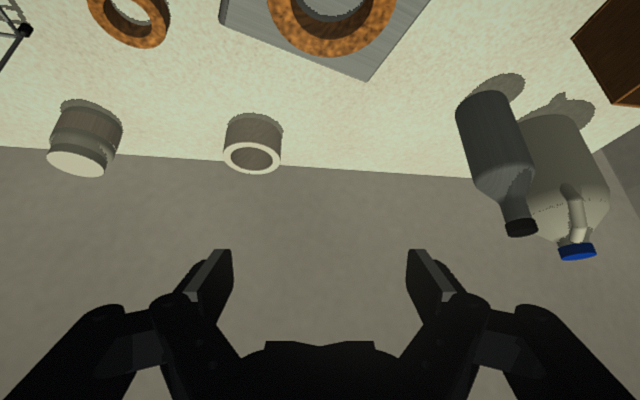

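Call:
{"op": "play_rows", "data": {"series": [{"hand": 0.085, "tx": 0.001, "ty": 0.002, "tz": 0, "ax": -0.013, "ay": -0.023, "az": -0.014}, {"hand": 0.085, "tx": 0.001, "ty": 0.002, "tz": 0, "ax": -0.013, "ay": -0.023, "az": -0.014}, {"hand": 0.085, "tx": 0.001, "ty": 0.002, "tz": 0, "ax": -0.013, "ay": -0.023, "az": -0.014}, {"hand": 0.085, "tx": 0.001, "ty": 0.002, "tz": 0, "ax": -0.013, "ay": -0.023, "az": -0.014}, {"hand": 0.085, "tx": 0.001, "ty": 0.002, "tz": 0, "ax": -0.013, "ay": -0.023, "az": -0.014}, {"hand": 0.085, "tx": 0.001, "ty": 0.002, "tz": 0, "ax": -0.013, "ay": -0.023, "az": -0.014}]}}

```text
t: 3.57
tool_pos: [629.6, 215.2, 313.8]
tool_rot: [-0.104, 0.89, 0.053, 0.44]
contact_force: [-0.9, -1.4, 0.1]
width: 0.996
```

Run:
```python
from h import *
plan([629,220,310],toolR(np.radians(15),np.radians(36),-1))
```

```text
t 3.57 tcp [629.5759 215.2105 313.8143] -> [624.3113 218.7437 313.5267] D [-5.2646  3.5331 -0.2876]
 q [-0.3852  0.1893 -0.0954  2.1833  2.1581  0.2438 -0.7392] w 85.09944964041756 F [-0.8613 -1.4466  0.0598]
 rotvec [-0.0196 -0.0241 -0.0185] deg 2.0726052805210706 rows 0.28947001124595956
 shift first (m) [ 0.0028  0.0047 -0.0032]  shift after (m) [ 0.0027  0.0048 -0.0032] rows 0.1522019273465245
```

Call:
{"op": "play_rows", "data": {"series": [{"hand": 0.085, "tx": 0, "ty": 0, "tz": 0, "ax": 0, "ay": 0, "az": -0.12}, {"hand": 0.085, "tx": 0, "ty": 0, "tz": 0, "ax": 0, "ay": 0, "az": -0.12}, {"hand": 0.085, "tx": 0, "ty": 0, "tz": 0, "ax": 0, "ay": 0, "az": -0.12}, {"hand": 0.085, "tx": 0, "ty": 0, "tz": 0, "ax": 0, "ay": 0, "az": -0.12}, {"hand": 0.085, "tx": 0, "ty": 0, "tz": 0, "ax": 0, "ay": 0, "az": -0.12}, {"hand": 0.085, "tx": 0, "ty": 0, "tz": 0, "ax": 0, "ay": 0, "az": -0.12}, {"hand": 0.085, "tx": 0, "ty": 0, "tz": 0, "ax": 0, "ay": 0, "az": -0.12}, {"hand": 0.085, "tx": 0, "ty": 0, "tz": 0, "ax": 0, "ay": 0, "az": -0.12}, {"hand": 0.085, "tx": 0, "ty": 0, "tz": 0, "ax": 0, "ay": 0, "az": -0.12}, {"hand": 0.085, "tx": 0, "ty": 0, "tz": 0, "ax": 0, "ay": 0, "az": -0.12}, {"hand": 0.085, "tx": 0, "ty": 0, "tz": 0, "ax": 0, "ay": 0, "az": -0.12}, {"hand": 0.085, "tx": 0, "ty": 0, "tz": 0, "ax": 0, "ay": 0, "az": -0.12}, {"hand": 0.085, "tx": 0, "ty": 0, "tz": 0, "ax": 0, "ay": 0, "az": -0.12}, {"hand": 0.085, "tx": 0, "ty": 0, "tz": 0, "ax": 0, "ay": 0, "az": -0.12}, {"hand": 0.085, "tx": 0, "ty": 0, "tz": 0, "ax": 0, "ay": 0, "az": -0.12}, {"hand": 0.085, "tx": 0, "ty": 0, "tz": 0, "ax": 0, "ay": 0, "az": -0.12}, {"hand": 0.085, "tx": 0, "ty": 0, "tz": 0, "ax": 0, "ay": 0, "az": -0.12}, {"hand": 0.085, "tx": 0, "ty": 0, "tz": 0, "ax": 0, "ay": 0, "az": -0.12}, {"hand": 0.085, "tx": 0, "ty": 0, "tz": 0, "ax": 0, "ay": 0, "az": -0.12}, {"hand": 0.085, "tx": 0, "ty": 0, "tz": 0, "ax": 0, "ay": 0, "az": -0.12}]}}

```text
t: 5.23
tool_pos: [629.8, 214.6, 313.7]
tool_rot: [0.868, -0.223, 0.391, -0.207]
contact_force: [-0.4, 0.6, -0.9]
width: 0.995
```

Run:
```python
from h import *
plan([497,-213,150],toolR(np.radians(-4),np.radians(42),1))
```

```text
t 5.23 tcp [629.7841 214.5862 313.714 ] -> [ 492.552  -212.689   154.0148] D [-137.2322 -427.2752 -159.6992]
 q [-0.6963  0.196   0.2797  2.186   2.441   0.1778  1.3679] w 84.99852331655481 F [-0.3846  0.5641 -0.8508]
 rotvec [-0.2504  0.0111 -0.54  ] deg 34.11132623647076 rows 4.764151709004296
 shift first (m) [ 0.0598  0.4643 -0.0881]  shift after (m) [-0.1903  0.4358  0.0273] rows 11.423040767344045
```

Call:
{"op": "play_rows", "data": {"series": [{"hand": 0.085, "tx": 0.0043, "ty": 0.033, "tz": -0.0063, "ax": 0, "ay": 0, "az": 0}, {"hand": 0.085, "tx": 0.0043, "ty": 0.033, "tz": -0.0063, "ax": 0, "ay": 0, "az": 0}, {"hand": 0.085, "tx": 0.0043, "ty": 0.033, "tz": -0.0063, "ax": 0, "ay": 0, "az": 0}, {"hand": 0.085, "tx": 0.0043, "ty": 0.033, "tz": -0.0063, "ax": 0, "ay": 0, "az": 0}, {"hand": 0.085, "tx": 0.0043, "ty": 0.033, "tz": -0.0063, "ax": 0, "ay": 0, "az": 0}, {"hand": 0.085, "tx": 0.0043, "ty": 0.033, "tz": -0.0063, "ax": 0, "ay": 0, "az": 0}, {"hand": 0.085, "tx": 0.0043, "ty": 0.033, "tz": -0.0063, "ax": 0, "ay": 0, "az": 0}, {"hand": 0.085, "tx": 0.0043, "ty": 0.033, "tz": -0.0063, "ax": 0, "ay": 0, "az": 0}, {"hand": 0.085, "tx": 0.0043, "ty": 0.033, "tz": -0.0063, "ax": 0, "ay": 0, "az": 0}, {"hand": 0.085, "tx": 0.0043, "ty": 0.033, "tz": -0.0063, "ax": 0, "ay": 0, "az": 0}, {"hand": 0.085, "tx": 0.0043, "ty": 0.033, "tz": -0.0063, "ax": 0, "ay": 0, "az": 0}, {"hand": 0.085, "tx": 0.0043, "ty": 0.033, "tz": -0.0063, "ax": 0, "ay": 0, "az": 0}, {"hand": 0.085, "tx": 0.0043, "ty": 0.033, "tz": -0.0063, "ax": 0, "ay": 0, "az": 0}, {"hand": 0.085, "tx": 0.0043, "ty": 0.033, "tz": -0.0063, "ax": 0, "ay": 0, "az": 0}]}}

```text
t: 6.4
tool_pos: [520.2, -153.7, 181.9]
tool_rot: [0.87, -0.227, 0.389, -0.203]
contact_force: [0.1, -0.2, 0.3]
width: 0.997
```

Call:
{"op": "play_rows", "data": {"series": [{"hand": 0.085, "tx": 0, "ty": 0, "tz": 0, "ax": -0.031, "ay": 0.001, "az": -0.0675}, {"hand": 0.085, "tx": 0, "ty": 0, "tz": 0, "ax": -0.031, "ay": 0.001, "az": -0.0675}, {"hand": 0.085, "tx": 0, "ty": 0, "tz": 0, "ax": -0.031, "ay": 0.001, "az": -0.0675}, {"hand": 0.085, "tx": 0, "ty": 0, "tz": 0, "ax": -0.031, "ay": 0.001, "az": -0.0675}, {"hand": 0.085, "tx": 0, "ty": 0, "tz": 0, "ax": -0.031, "ay": 0.001, "az": -0.0675}, {"hand": 0.085, "tx": 0, "ty": 0, "tz": 0, "ax": -0.031, "ay": 0.001, "az": -0.0675}, {"hand": 0.085, "tx": 0, "ty": 0, "tz": 0, "ax": -0.031, "ay": 0.001, "az": -0.0675}, {"hand": 0.085, "tx": 0, "ty": 0, "tz": 0, "ax": -0.031, "ay": 0.001, "az": -0.0675}, {"hand": 0.085, "tx": 0, "ty": 0, "tz": 0, "ax": 0, "ay": 0, "az": 0}]}}

```text
t: 7.15
tool_pos: [529.4, -156.1, 189.1]
tool_rot: [0.918, -0.03, 0.396, 0.015]
contact_force: [0.3, 0.4, 0.3]
width: 0.996
```

Run:
```python
from h import *
plan([497,-213,150],toolR(np.radians(-4),np.radians(42),1))
im=manip.get_image("wrist"); cv2.imwrite("pics/w3.png",im["img"][...,::-1])
im=manip.get_image("scene"); cv2.imwrite("pics/s3.png",im["img"][...,::-1])
```

```text
t 7.15 tcp [ 529.3703 -156.0726  189.0603] -> [ 492.552  -212.689   154.0148] D [-36.8184 -56.6164 -35.0455]
 q [ 0.8183  0.3076 -0.5435  2.4953  3.2729  0.4119  1.7253] w 85.03028912604908 F [0.2714 0.3705 0.2649]
 rotvec [0.0011 0.0234 0.0055] deg 1.3776971578419028 rows 0.19241580416786352
 shift first (m) [-0.0483  0.0588  0.0003]  shift after (m) [-0.048   0.059  -0.0009] rows 1.8246223210429644
```

View pics/w3.png

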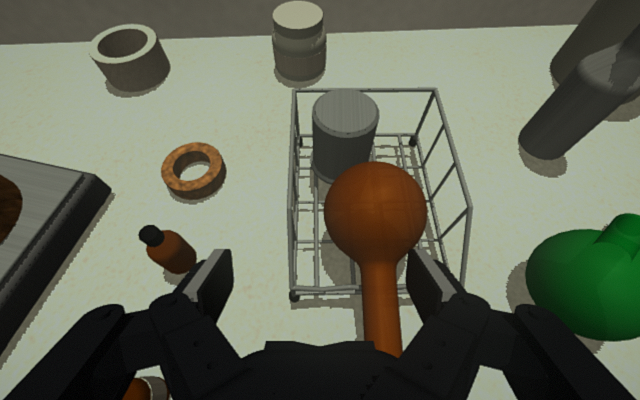

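View pics/s3.png

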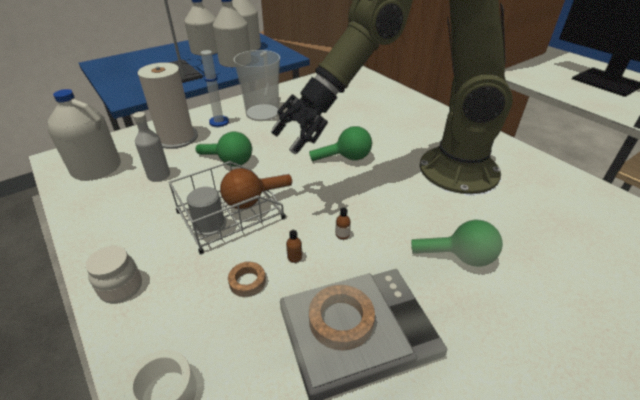

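Run:
```python
from h import *
plan([498,-213,110],toolR(np.radians(-4),np.radians(50),1))
```

```text
t 7.25 tcp [ 528.5429 -155.672   188.2207] -> [ 494.1527 -212.731   114.5963] D [-34.3902 -57.0589 -73.6244]
 q [ 0.8203  0.3087 -0.5422  2.4964  3.2858  0.412   1.709 ] w 85.01572773498918 F [-0.775  -0.5798 -1.0083]
 rotvec [-0.0022 -0.115  -0.0015] deg 6.58920152425108 rows 0.9202795424931676
 shift first (m) [-0.0742  0.0595  0.0284]  shift after (m) [-0.0706  0.0593  0.0369] rows 2.38111071596079
```

Call:
{"op": "play_rows", "data": {"series": [{"hand": 0.085, "tx": 0, "ty": 0, "tz": 0, "ax": 0, "ay": -0.06, "az": 0}, {"hand": 0.085, "tx": 0, "ty": 0, "tz": 0, "ax": 0, "ay": -0.055, "az": 0}, {"hand": 0.085, "tx": -0.012, "ty": 0.01, "tz": 0.006, "ax": 0, "ay": 0, "az": 0}, {"hand": 0.085, "tx": -0.012, "ty": 0.01, "tz": 0.006, "ax": 0, "ay": 0, "az": 0}, {"hand": 0.085, "tx": -0.012, "ty": 0.01, "tz": 0.006, "ax": 0, "ay": 0, "az": 0}, {"hand": 0.085, "tx": -0.012, "ty": 0.01, "tz": 0.006, "ax": 0, "ay": 0, "az": 0}, {"hand": 0.085, "tx": -0.012, "ty": 0.01, "tz": 0.006, "ax": 0, "ay": 0, "az": 0}, {"hand": 0.085, "tx": -0.012, "ty": 0.01, "tz": 0.006, "ax": 0, "ay": 0, "az": 0}, {"hand": 0.085, "tx": 0, "ty": 0, "tz": 0, "ax": 0, "ay": 0, "az": 0}]}}

```text
t: 8.0
tool_pos: [489.7, -215.1, 110.3]
tool_rot: [0.94, -0.035, 0.34, 0.011]
contact_force: [-1.2, -0.2, 0.5]
width: 0.995
```

Run:
```python
from h import *
plan([498,-213,110],toolR(np.radians(-4),np.radians(50),1))
im=manip.get_image("wrist"); cv2.imwrite("pics/w4.png",im["img"][...,::-1])
im=manip.get_image("scene"); crop(im["img"],160,60,200,160,4,"s4.png")
```

```text
t 8.0 tcp [ 489.7375 -215.063   110.3302] -> [ 494.1527 -212.731   114.5963] D [4.4152 2.332  4.266 ]
 q [ 0.8451  0.4503 -0.3607  2.4964  3.5258  0.4307  1.6604] w 84.95244030947674 F [-1.1822 -0.235   0.5179]
 rotvec [-0.0008  0.0037 -0.0055] deg 0.3841167288969341 rows 0.05364758783476732
 shift first (m) [ 0.006  -0.0027 -0.0006]  shift after (m) [ 0.006  -0.0026 -0.0005] rows 0.15749252561139368
```

View pics/w4.png

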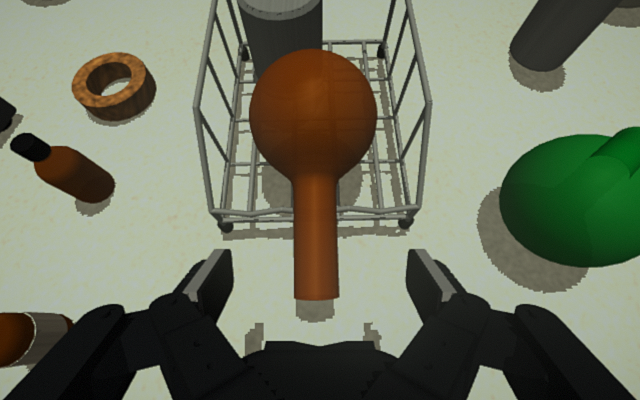

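View pics/s4.png

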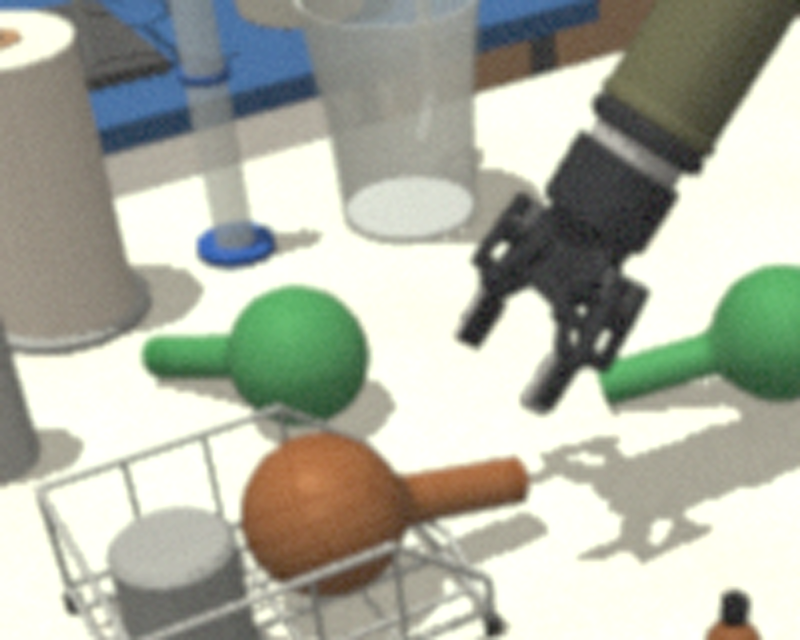

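Run:
```python
from h import *
st=manip.get_state(); d=manip.get_image("wrist")
Rt=Ro.from_quat(st["tool_rot"]); T=np.linalg.inv(np.asarray(d["tool_from_camera"]))
n=np.array([-.976,.0635,-.208]); B=np.array([606,-220,71.])
up=np.array([-.2075,.0135,.978])
for nm,P in dict(bulb=B,mouth=B+142*n,mtop=B+142*n+17*up,mbot=B+142*n-17*up,bottle=[456,8,97]).items():
    pt=Rt.inv().apply(np.asarray(P)-st["tool_pos"]); c=T@np.r_[pt,1]
    print(nm,pt,c[0]/c[2]*d["fx"]+d["cx"],c[1]/c[2]*d["fy"]+d["cy"],c[2])
plan([498.5,-212.8,48],toolR(np.radians(-4),np.radians(50),1))
```

```text
bulb [ 61.4998  -1.2257 105.436 ] 317.007496199579 121.93033885761241 248.47125251016868
mouth [-63.9523  -0.4092  38.9338] 317.5984376807532 300.1994152124381 221.44730758688536
mtop [-55.9907  -0.4415  23.9161] 317.4510468193013 303.88674865960513 204.7605044032319
mbot [-71.9138  -0.377   53.9515] 317.7251722633699 297.0288477783911 238.13411077053888
bottle [ -49.2343 -218.2211  -20.3058] -87.57986053938606 344.84594682685935 160.2902558255562
t 8.15 tcp [ 491.8938 -212.7903  113.0546] -> [ 494.6527 -212.531    52.5963] D [  2.7588   0.2593 -60.4583]
 q [ 0.842   0.4452 -0.3646  2.4949  3.5248  0.4285  1.6597] w 85.19143569719984 F [-0.2807 -0.0175 -0.1454]
 rotvec [-0.0024 -0.     -0.0005] deg 0.13936767164590516 rows 0.01946475860976329
 shift first (m) [-0.0368 -0.0003  0.0481]  shift after (m) [-0.0368 -0.0005  0.0481] rows 1.4513617761226234
```

Call:
{"op": "play_rows", "data": {"series": [{"hand": 0.085, "tx": -0.0045, "ty": -0.0002, "tz": 0.0061, "ax": 0, "ay": 0, "az": 0}, {"hand": 0.085, "tx": -0.0045, "ty": -0.0002, "tz": 0.0061, "ax": 0, "ay": 0, "az": 0}, {"hand": 0.085, "tx": -0.0045, "ty": -0.0002, "tz": 0.0061, "ax": 0, "ay": 0, "az": 0}, {"hand": 0.085, "tx": -0.0045, "ty": -0.0002, "tz": 0.0061, "ax": 0, "ay": 0, "az": 0}, {"hand": 0.085, "tx": -0.0045, "ty": -0.0002, "tz": 0.0061, "ax": 0, "ay": 0, "az": 0}, {"hand": 0.085, "tx": -0.0045, "ty": -0.0002, "tz": 0.0061, "ax": 0, "ay": 0, "az": 0}, {"hand": 0.085, "tx": -0.0045, "ty": -0.0002, "tz": 0.0061, "ax": 0, "ay": 0, "az": 0}, {"hand": 0.085, "tx": -0.0045, "ty": -0.0002, "tz": 0.0061, "ax": 0, "ay": 0, "az": 0}, {"hand": 0.085, "tx": 0, "ty": 0, "tz": 0, "ax": 0, "ay": 0, "az": 0}, {"hand": 0.085, "tx": 0, "ty": 0, "tz": 0, "ax": 0, "ay": 0, "az": 0}]}}

```text
t: 8.98
tool_pos: [505.9, -218.3, 57.6]
tool_rot: [0.941, -0.031, 0.337, 0.007]
contact_force: [-0.6, -0.4, 0.6]
width: 0.993
```

Run:
```python
from h import *
plan([500,-211.5,48],toolR(np.radians(-4),np.radians(50),1))
im=manip.get_image("wrist"); cv2.imwrite("pics/w5.png",im["img"][...,::-1])
im=manip.get_image("scene"); crop(im["img"],200,100,160,120,5,"s5.png")
```

```text
t 8.98 tcp [ 505.9403 -218.3147   57.5959] -> [ 496.1527 -211.231    52.5963] D [-9.7876  7.0837 -4.9996]
 q [ 0.927   0.6304 -0.5283  2.4971  3.1905  0.533   2.0389] w 84.82799678832698 F [-0.6063 -0.4224  0.6034]
 rotvec [-0.0102  0.0101  0.0011] deg 0.8279289605889661 rows 0.11563253639510701
 shift first (m) [-0.0111 -0.0064 -0.0026]  shift after (m) [-0.0111 -0.0064 -0.0028] rows 0.31356433062934114
```

View pics/w5.png

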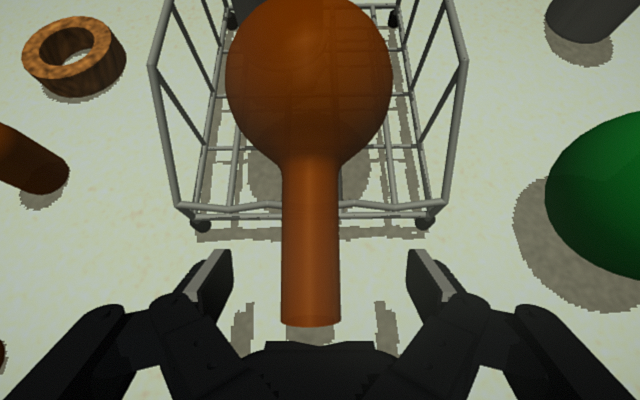

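View pics/s5.png

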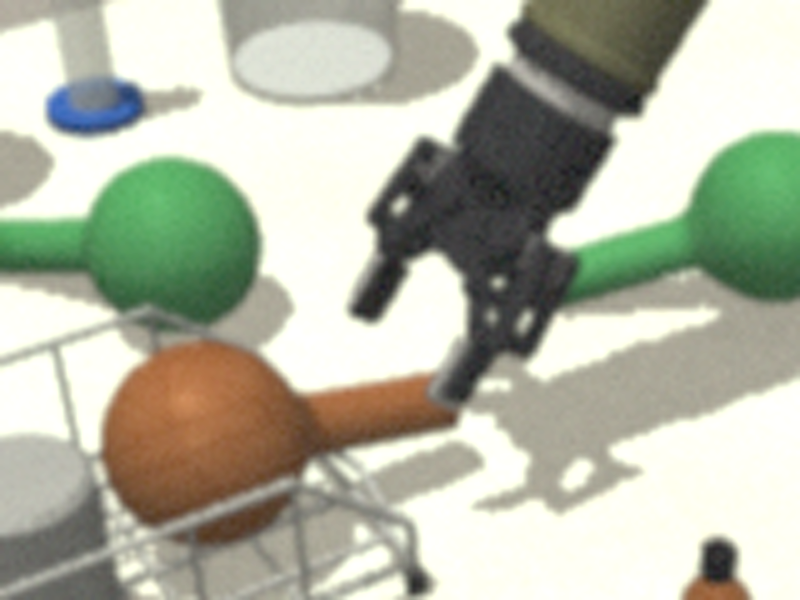

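Call:
{"op": "play_rows", "data": {"series": [{"hand": 0.085, "tx": -0.003, "ty": -0.0016, "tz": -0.0007, "ax": 0, "ay": 0, "az": 0}, {"hand": 0.085, "tx": -0.003, "ty": -0.0016, "tz": -0.0007, "ax": 0, "ay": 0, "az": 0}, {"hand": 0.085, "tx": -0.003, "ty": -0.0016, "tz": -0.0007, "ax": 0, "ay": 0, "az": 0}, {"hand": 0.085, "tx": -0.002, "ty": -0.0016, "tz": -0.0007, "ax": 0, "ay": 0, "az": 0}, {"hand": 0.085, "tx": 0, "ty": 0, "tz": 0, "ax": 0, "ay": 0, "az": 0}, {"hand": 0.085, "tx": 0, "ty": 0, "tz": 0, "ax": 0, "ay": 0, "az": 0}]}}

```text
t: 9.58
tool_pos: [502.8, -217.3, 55.4]
tool_rot: [0.942, -0.03, 0.334, 0.005]
contact_force: [0.8, 0.5, -0.6]
width: 0.997
```

Run:
```python
from h import *
plan([500,-211.5,48],toolR(np.radians(-4),np.radians(50),1))
```

```text
t 9.58 tcp [ 502.8476 -217.3067   55.3871] -> [ 496.1527 -211.231    52.5963] D [-6.695   6.0758 -2.7908]
 q [ 1.0168  0.6616 -0.6681  2.4977  3.0165  0.524   2.2204] w 85.1554401382358 F [ 0.7585  0.475  -0.5949]
 rotvec [-0.0141  0.0176  0.0014] deg 1.2952836563458354 rows 0.18090553859578704
 shift first (m) [-0.0073 -0.0056 -0.0022]  shift after (m) [-0.0072 -0.0056 -0.0024] rows 0.22690173055751567
```

Call:
{"op": "play_rows", "data": {"series": [{"hand": 0.085, "tx": 0, "ty": 0, "tz": 0, "ax": -0.005, "ay": -0.03, "az": 0}, {"hand": 0.085, "tx": 0, "ty": 0, "tz": 0, "ax": -0.005, "ay": -0.03, "az": 0}, {"hand": 0.085, "tx": -0.0018, "ty": -0.0014, "tz": -0.0006, "ax": -0.002, "ay": 0, "az": 0}, {"hand": 0.085, "tx": -0.0018, "ty": -0.0014, "tz": -0.0006, "ax": -0.002, "ay": 0, "az": 0}, {"hand": 0.085, "tx": -0.0018, "ty": -0.0014, "tz": -0.0006, "ax": 0, "ay": 0, "az": 0}, {"hand": 0.085, "tx": -0.0018, "ty": -0.0014, "tz": -0.0006, "ax": 0, "ay": 0, "az": 0}, {"hand": 0.085, "tx": 0, "ty": 0, "tz": 0, "ax": 0, "ay": 0, "az": 0}]}}

```text
t: 10.17
tool_pos: [494.7, -210.5, 52.0]
tool_rot: [0.952, -0.032, 0.304, 0.01]
contact_force: [-0.6, -1.1, 0.8]
width: 0.995
```

Run:
```python
from h import *
plan([500,-211.5,48],toolR(np.radians(-4),np.radians(54),1))
```

```text
t 10.17 tcp [ 494.7438 -210.517    51.9669] -> [ 496.4819 -211.254    52.8541] D [ 1.7381 -0.7369  0.8872]
 q [ 0.9509  0.6197 -0.6204  2.4841  2.9469  0.4527  2.2302] w 84.94188789924866 F [-0.5725 -1.0967  0.7854]
 rotvec [-0.0013  0.0098  0.0019] deg 0.5780699580959296 rows 0.08073602766702927
 shift first (m) [0.002  0.0006 0.0003]  shift after (m) [0.002  0.0006 0.0003] rows 0.05002297813421103
```

Call:
{"op": "play_rows", "data": {"series": [{"hand": 0.085, "tx": 0.0015, "ty": 0.0005, "tz": 0.0005, "ax": 0, "ay": 0, "az": 0}, {"hand": 0.085, "tx": 0, "ty": 0, "tz": 0, "ax": 0, "ay": 0, "az": 0}]}}

```text
t: 10.33
tool_pos: [497.5, -212.0, 53.0]
tool_rot: [0.952, -0.032, 0.305, 0.011]
contact_force: [0.8, 0.3, 0.2]
width: 0.997
```

Run:
```python
from h import *
plan([500,-211.5,48],toolR(np.radians(-4),np.radians(54),1))
im=manip.get_image("wrist"); cv2.imwrite("pics/w6.png",im["img"][...,::-1])
im=manip.get_image("scene"); crop(im["img"],200,100,160,120,5,"s6.png")
```

```text
t 10.33 tcp [ 497.4726 -212.0117   52.9501] -> [ 496.4819 -211.254    52.8541] D [-0.9907  0.7577 -0.096 ]
 q [ 0.9503  0.6185 -0.6195  2.4771  2.9457  0.4466  2.2309] w 85.1107815453723 F [0.7664 0.3214 0.1971]
 rotvec [-0.0003  0.0084  0.0016] deg 0.4908591309054735 rows 0.06855574453987061
 shift first (m) [-0.0009 -0.0007 -0.0005]  shift after (m) [-0.0009 -0.0007 -0.0005] rows 0.029997797970175377
```

View pics/w6.png

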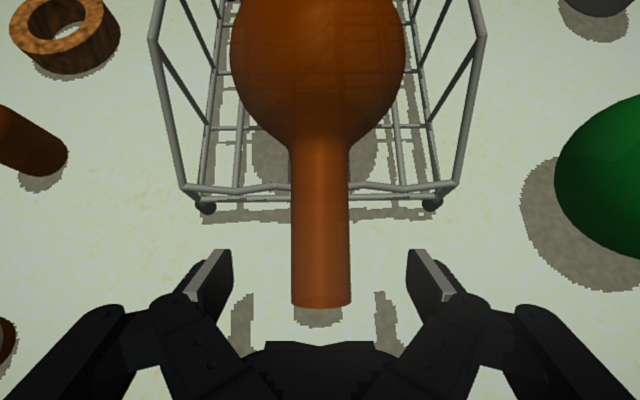

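View pics/s6.png

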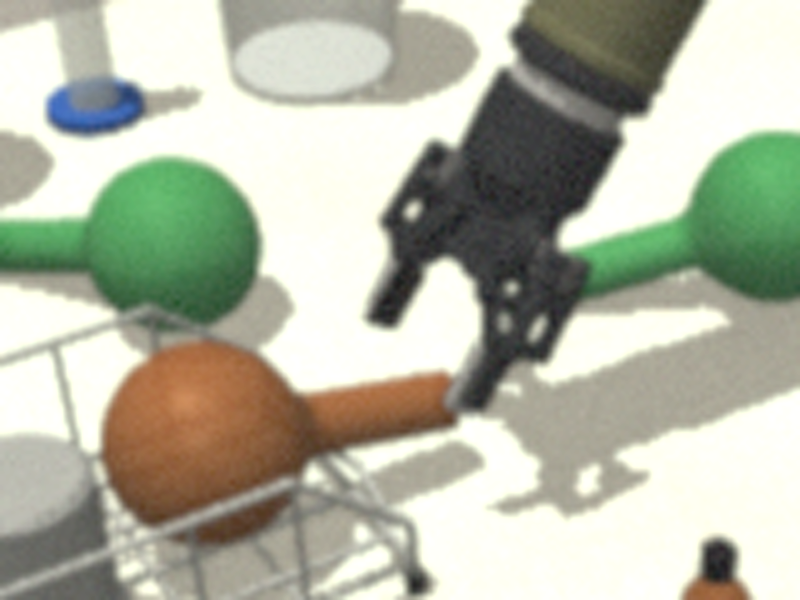

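Run:
```python
from h import *
st=manip.get_state(); Rt=Ro.from_quat(st["tool_rot"]); 
s=manip.get_image("scene"); d=manip.get_image("wrist"); T=np.linalg.inv(np.asarray(d["tool_from_camera"]))
for nm,pt in dict(grasp=[0,0,6],yp=[0,17,6],ym=[0,-17,6],padopen=[0,42,0]).items():
    c=T@np.r_[pt,1]
    w=st["tool_pos"]+Rt.apply(pt)
    print(nm,"wrist",c[0]/c[2]*d["fx"]+d["cx"],c[1]/c[2]*d["fy"]+d["cy"],"scenecrop",(proj(s,w)-[200,100]+.5)*5, w)
n=np.array([-.976,.0635,-.208])
for B in ([606,-220,71.],[608,-218.5,71]):
  for L in (62,105,142):
    P=np.array(B)+L*n; pt=Rt.inv().apply(P-st["tool_pos"]);c=T@np.r_[pt,1]
    print(B,L,"tool",pt,"wrist",c[0]/c[2]*d["fx"]+d["cx"],c[1]/c[2]*d["fy"]+d["cy"],"sc",(proj(s,P)-[200,100]+.5)*5)
```

```text
grasp wrist 318.03130281144144 240.8338989362103 scenecrop [[394.2922 411.0813]] [ 500.8728 -212.2305   48.1179]
yp wrist 347.5855342886361 240.87043712023257 scenecrop [[379.7585 394.9026]] [ 499.7127 -229.1909   48.1326]
ym wrist 288.4710284077682 240.79735328125918 scenecrop [[409.1303 427.5987]] [ 502.0329 -195.2702   48.1031]
padopen wrist 393.53311653821845 245.58642962583207 scenecrop [[363.8709 362.5648]] [ 494.5294 -253.8905   53.038 ]
[606, -220, 71.0] 62 tool [42.2436  0.7876 23.8826] wrist 319.49358205731926 162.4843228917847 sc [[316.7117 423.0916]]
[606, -220, 71.0] 105 tool [2.8158 0.9196 6.7304] wrist 319.6377978692864 235.81024700703352 sc [[388.8783 410.3139]]
[606, -220, 71.0] 142 tool [-31.1104   1.0333  -8.0285] wrist 319.76867806304136 302.35573203098227 sc [[448.5155 399.7547]]
[608, -218.5, 71] 62 tool [43.7852 -0.8454 24.9812] wrist 316.7430607558679 159.57264305769954 sc [[314.8192 425.8979]]
[608, -218.5, 71] 105 tool [ 4.3574 -0.7133  7.8289] wrist 316.8081790875904 232.5594243212346 sc [[387.1515 413.0372]]
[608, -218.5, 71] 142 tool [-29.5688  -0.5997  -6.93  ] wrist 316.8672649679645 298.78483447163774 sc [[446.9215 402.4101]]
```

Call:
{"op": "play_rows", "data": {"series": [{"hand": 0.05, "tx": 0, "ty": 0, "tz": 0, "ax": 0, "ay": 0, "az": 0}, {"hand": 0.045, "tx": 0, "ty": 0, "tz": 0, "ax": 0, "ay": 0, "az": 0}, {"hand": 0.04, "tx": 0, "ty": 0, "tz": 0, "ax": 0, "ay": 0, "az": 0}, {"hand": 0.036, "tx": 0, "ty": 0, "tz": 0, "ax": 0, "ay": 0, "az": 0}, {"hand": 0.03, "tx": 0, "ty": 0, "tz": 0, "ax": 0, "ay": 0, "az": 0}, {"hand": 0.02, "tx": 0, "ty": 0, "tz": 0, "ax": 0, "ay": 0, "az": 0}, {"hand": 0.02, "tx": 0, "ty": 0, "tz": 0, "ax": 0, "ay": 0, "az": 0}, {"hand": 0.02, "tx": 0, "ty": 0, "tz": 0, "ax": 0, "ay": 0, "az": 0}, {"hand": 0.02, "tx": 0, "ty": 0, "tz": 0, "ax": 0, "ay": 0, "az": 0}, {"hand": 0.02, "tx": 0, "ty": 0, "tz": 0, "ax": 0, "ay": 0, "az": 0}], "squeeze": 110}}

```text
t: 11.37
tool_pos: [497.2, -211.8, 53.3]
tool_rot: [0.952, -0.032, 0.305, 0.011]
contact_force: [-3.4, -0.4, 5.3]
width: 0.236
```

Run:
```python
from h import *
plan([500,-211.5,48],toolR(np.radians(-4),np.radians(54),1))
print(manip.get_state()["wrist_torque"])
im=manip.get_image("wrist"); cv2.imwrite("pics/w7.png",im["img"][...,::-1])
```

```text
t 11.37 tcp [ 497.1538 -211.8085   53.2802] -> [ 496.4819 -211.254    52.8541] D [-0.6719  0.5545 -0.4261]
 q [ 0.9501  0.6174 -0.6195  2.4779  2.9455  0.4468  2.231 ] w 20.149688330887606 F [-3.4411 -0.4354  5.3293]
 rotvec [0.     0.0084 0.0024] deg 0.49825226706113507 rows 0.06958830545546578
 shift first (m) [-0.0008 -0.0005 -0.0001]  shift after (m) [-0.0008 -0.0005 -0.0001] rows 0.023255815131942168
[ 0.0311  0.5315 -0.0139]
```

View pics/w7.png

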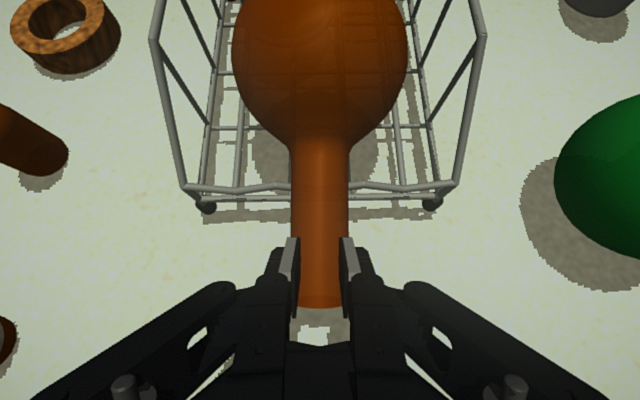

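Run:
```python
from h import *
d=manip.get_image("wrist"); im=d["img"]
crop(im,240,200,160,150,5,"w7c.png")
s=manip.get_image("scene"); crop(s["img"],240,140,80,60,10,"s7c.png")
T=np.linalg.inv(np.asarray(d["tool_from_camera"]))
for x in (-11,11):
  for y in (-17,-10):
    for z in (-5,6,25):
      c=T@np.array([x,y,z,1.]); print(x,y,z,((c[0]/c[2]*d["fx"]+d["cx"]-240)*5,(c[1]/c[2]*d["fy"]+d["cy"]-200)*5))
```

```text
-11 -17 -5 (np.float64(235.40256090957797), np.float64(338.4016657983216))
-11 -17 6 (np.float64(245.03031665827933), np.float64(289.7729863717092))
-11 -17 25 (np.float64(259.18295994715834), np.float64(218.28962394564059))
-11 -10 -5 (np.float64(298.9809611463602), np.float64(338.4743694661907))
-11 -10 6 (np.float64(304.77426663075846), np.float64(289.84331469804914))
-11 -10 25 (np.float64(313.2903865934563), np.float64(218.3559924027989))
11 -17 -5 (np.float64(229.20211223332956), np.float64(153.85038007204372))
11 -17 6 (np.float64(239.58564073137353), np.float64(114.91976853452712))
11 -17 25 (np.float64(254.7572163110354), np.float64(58.037494323487095))
11 -10 -5 (np.float64(295.3700891019264), np.float64(153.9344887921041))
11 -10 6 (np.float64(301.6106255238549), np.float64(115.00028124736787))
11 -10 25 (np.float64(310.7288590338237), np.float64(58.11235176248431))
```

View pics/w7c.png

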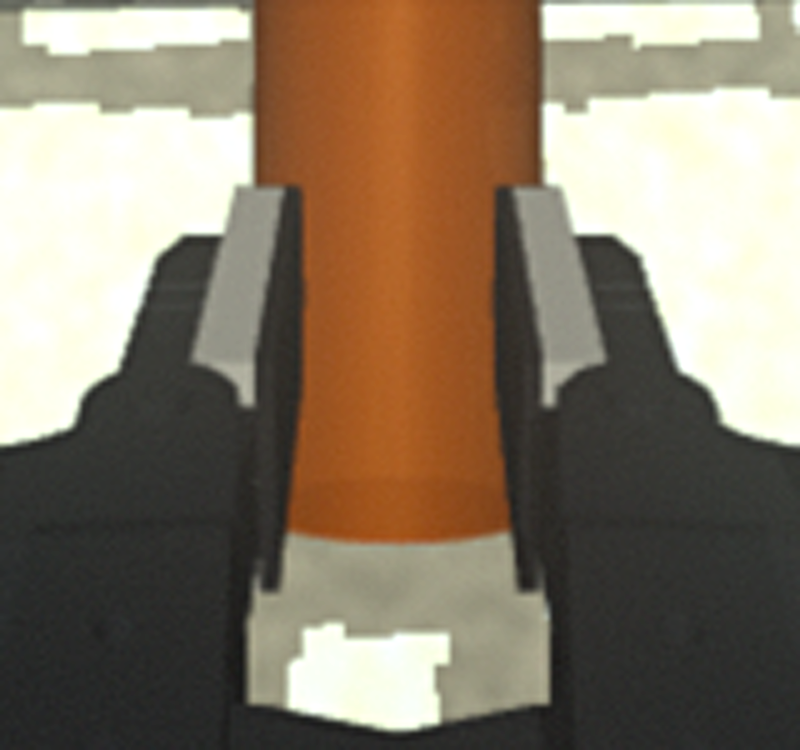

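View pics/s7c.png

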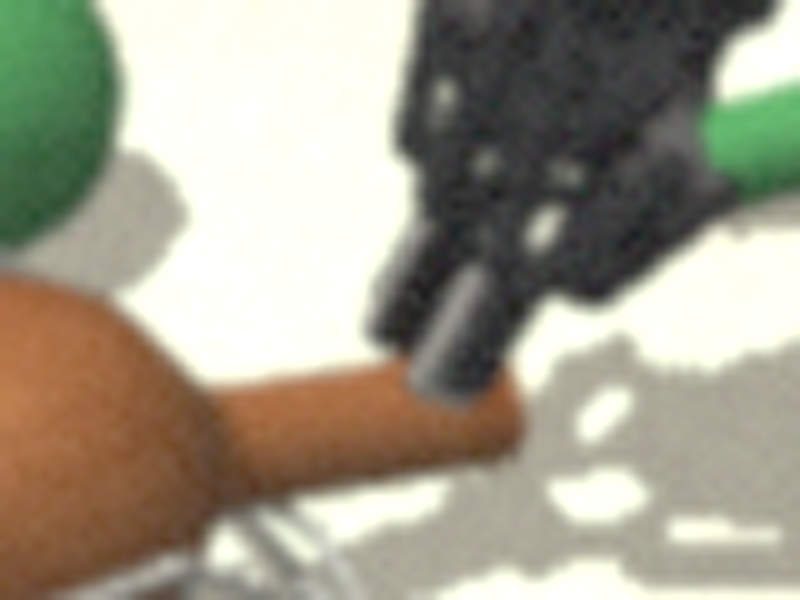

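The fingers closed to 20 mm instead of the neck's 34 mm. The crop shows the pads riding on the upper chord of the neck, about 14 mm too shallow. I'll reopen, go deeper along the tool z and close again.

Call:
{"op": "play_rows", "data": {"series": [{"hand": 0.035, "tx": 0, "ty": 0, "tz": 0, "ax": 0, "ay": 0, "az": 0}, {"hand": 0.06, "tx": 0, "ty": 0, "tz": 0, "ax": 0, "ay": 0, "az": 0}, {"hand": 0.07, "tx": 0, "ty": 0, "tz": 0, "ax": 0, "ay": 0, "az": 0}, {"hand": 0.07, "tx": 0, "ty": 0, "tz": 0, "ax": 0, "ay": 0, "az": 0}, {"hand": 0.07, "tx": 0, "ty": 0, "tz": 0, "ax": 0, "ay": 0, "az": 0}, {"hand": 0.07, "tx": 0, "ty": 0, "tz": 0.004, "ax": 0, "ay": 0, "az": 0}, {"hand": 0.07, "tx": 0, "ty": 0, "tz": 0.004, "ax": 0, "ay": 0, "az": 0}, {"hand": 0.07, "tx": 0, "ty": 0, "tz": 0.004, "ax": 0, "ay": 0, "az": 0}, {"hand": 0.07, "tx": 0, "ty": 0, "tz": 0.004, "ax": 0, "ay": 0, "az": 0}, {"hand": 0.07, "tx": 0, "ty": 0, "tz": 0, "ax": 0, "ay": 0, "az": 0}], "squeeze": 60}}

```text
t: 12.35
tool_pos: [507.1, -212.2, 39.3]
tool_rot: [0.952, -0.032, 0.305, 0.01]
contact_force: [0.6, 0.3, 0.0]
width: 0.821
```

Run:
```python
from h import *
plan([500,-211.5,48],toolR(np.radians(-4),np.radians(54),1))
d=manip.get_image("wrist"); crop(d["img"],160,0,320,380,1.5,"w8.png")
s=manip.get_image("scene"); crop(s["img"],200,120,120,90,6,"s8c.png")
```

```text
t 12.35 tcp [ 507.0522 -212.2358   39.2663] -> [ 496.4819 -211.254    52.8541] D [-10.5703   0.9818  13.5878]
 q [ 0.9229  0.6574 -0.6028  2.466   2.9392  0.4774  2.2401] w 70.12438789687491 F [0.5835 0.3137 0.0156]
 rotvec [-0.001   0.0089  0.0019] deg 0.5254771018025248 rows 0.07339065667633028
 shift first (m) [-0.0008 -0.0003 -0.0172]  shift after (m) [-0.0006 -0.0002 -0.0172] rows 0.41350243013108523
```

View pics/w8.png

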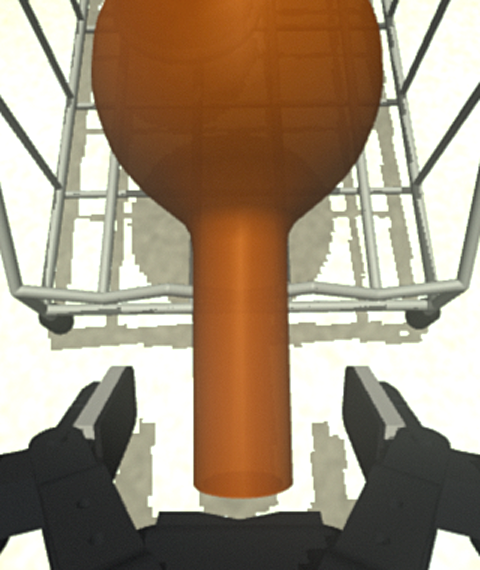

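View pics/s8c.png

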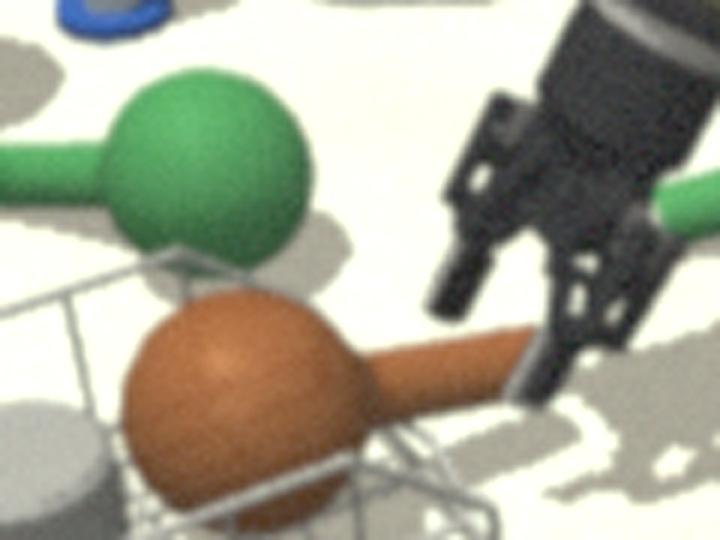

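Call:
{"op": "play_rows", "data": {"series": [{"hand": 0.045, "tx": 0, "ty": 0, "tz": 0, "ax": 0, "ay": 0, "az": 0}, {"hand": 0.04, "tx": 0, "ty": 0, "tz": 0, "ax": 0, "ay": 0, "az": 0}, {"hand": 0.037, "tx": 0, "ty": 0, "tz": 0, "ax": 0, "ay": 0, "az": 0}, {"hand": 0.034, "tx": 0, "ty": 0, "tz": 0, "ax": 0, "ay": 0, "az": 0}, {"hand": 0.03, "tx": 0, "ty": 0, "tz": 0, "ax": 0, "ay": 0, "az": 0}, {"hand": 0.02, "tx": 0, "ty": 0, "tz": 0, "ax": 0, "ay": 0, "az": 0}, {"hand": 0.02, "tx": 0, "ty": 0, "tz": 0, "ax": 0, "ay": 0, "az": 0}, {"hand": 0.02, "tx": 0, "ty": 0, "tz": 0, "ax": 0, "ay": 0, "az": 0}], "squeeze": 110}}

```text
t: 13.12
tool_pos: [506.1, -212.6, 40.3]
tool_rot: [0.952, -0.032, 0.305, 0.011]
contact_force: [-5.1, -0.9, 6.8]
width: 0.347
```

Run:
```python
from h import *
plan([500,-211.5,48],toolR(np.radians(-4),np.radians(54),1))
print(manip.get_state()["wrist_torque"])
d=manip.get_image("wrist"); crop(d["img"],240,200,160,150,5,"w9.png")
s=manip.get_image("scene"); crop(s["img"],240,140,80,60,10,"s9.png")
```

```text
t 13.12 tcp [ 506.1193 -212.5755   40.2753] -> [ 496.4819 -211.254    52.8541] D [-9.6374  1.3215 12.5788]
 q [ 0.9243  0.6545 -0.6031  2.4677  2.9393  0.4769  2.2399] w 29.60184565759814 F [-5.1457 -0.8899  6.8066]
 rotvec [0.0003 0.0086 0.0022] deg 0.5102643308846726 rows 0.0712659680006526
 shift first (m) [-0.0006 -0.0006 -0.0159]  shift after (m) [-0.0005 -0.0006 -0.0159] rows 0.38132677722623104
[-0.1031  0.6299 -0.0886]
```

View pics/w9.png

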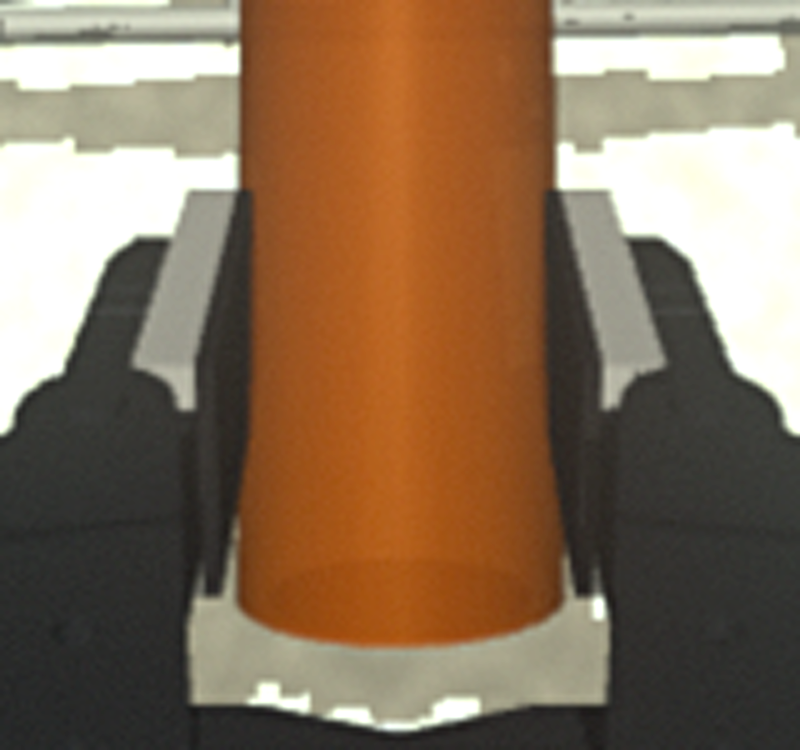

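View pics/s9.png

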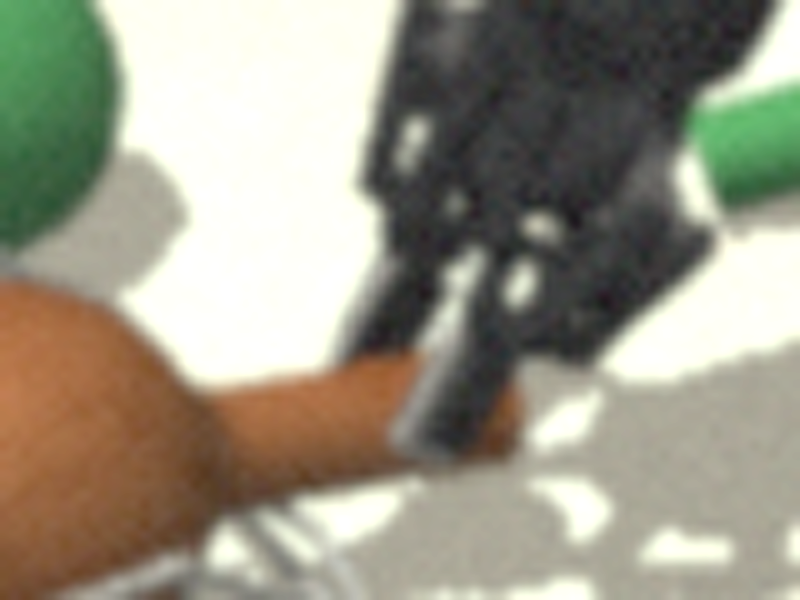

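Call:
{"op": "play_rows", "data": {"series": [{"hand": 0.035, "tx": 0, "ty": 0, "tz": 0, "ax": 0, "ay": 0, "az": 0}, {"hand": 0.05, "tx": 0, "ty": 0, "tz": 0, "ax": 0, "ay": 0, "az": 0}, {"hand": 0.05, "tx": 0, "ty": 0, "tz": 0.003, "ax": 0, "ay": 0, "az": 0}, {"hand": 0.05, "tx": 0, "ty": 0, "tz": 0.002, "ax": 0, "ay": 0, "az": 0}, {"hand": 0.05, "tx": 0, "ty": 0, "tz": 0, "ax": 0, "ay": 0, "az": 0}], "squeeze": 60}}

```text
t: 13.63
tool_pos: [509.8, -212.5, 35.5]
tool_rot: [0.952, -0.032, 0.305, 0.011]
contact_force: [-0.2, 0.1, -0.2]
width: 0.589
```

Call:
{"op": "play_rows", "data": {"series": [{"hand": 0.04, "tx": 0, "ty": 0, "tz": 0, "ax": 0, "ay": 0, "az": 0}, {"hand": 0.036, "tx": 0, "ty": 0, "tz": 0, "ax": 0, "ay": 0, "az": 0}, {"hand": 0.033, "tx": 0, "ty": 0, "tz": 0, "ax": 0, "ay": 0, "az": 0}, {"hand": 0.03, "tx": 0, "ty": 0, "tz": 0, "ax": 0, "ay": 0, "az": 0}, {"hand": 0.02, "tx": 0, "ty": 0, "tz": 0, "ax": 0, "ay": 0, "az": 0}, {"hand": 0.02, "tx": 0, "ty": 0, "tz": 0, "ax": 0, "ay": 0, "az": 0}, {"hand": 0.02, "tx": 0, "ty": 0, "tz": 0, "ax": 0, "ay": 0, "az": 0}], "squeeze": 110}}

```text
t: 14.22
tool_pos: [509.2, -212.5, 36.0]
tool_rot: [0.952, -0.032, 0.305, 0.011]
contact_force: [-2.6, 0.4, 3.5]
width: 0.357
```

Run:
```python
from h import *
plan([500,-211.5,48],toolR(np.radians(-4),np.radians(54),1))
print(manip.get_state()["wrist_torque"])
d=manip.get_image("wrist"); crop(d["img"],240,200,160,150,5,"w10.png")
s=manip.get_image("scene"); crop(s["img"],240,140,80,60,10,"s10.png")
```

```text
t 14.22 tcp [ 509.2239 -212.5061   35.9957] -> [ 496.4819 -211.254    52.8541] D [-12.7421   1.2522  16.8584]
 q [ 0.9165  0.6666 -0.5987  2.4636  2.9378  0.4855  2.2426] w 30.52304703910199 F [-2.5722  0.4498  3.5274]
 rotvec [-0.0004  0.0088  0.0024] deg 0.5228142501844639 rows 0.07301875002576312
 shift first (m) [-0.0006 -0.0004 -0.0212]  shift after (m) [-0.0004 -0.0004 -0.0212] rows 0.5076541350975861
[0.0262 0.584  0.1197]
```

View pics/w10.png

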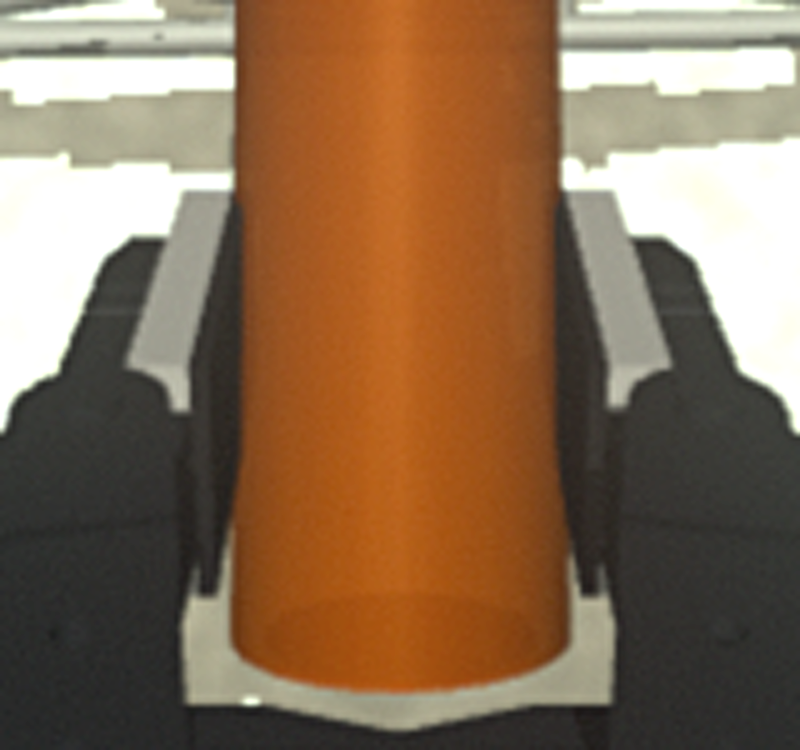

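View pics/s10.png

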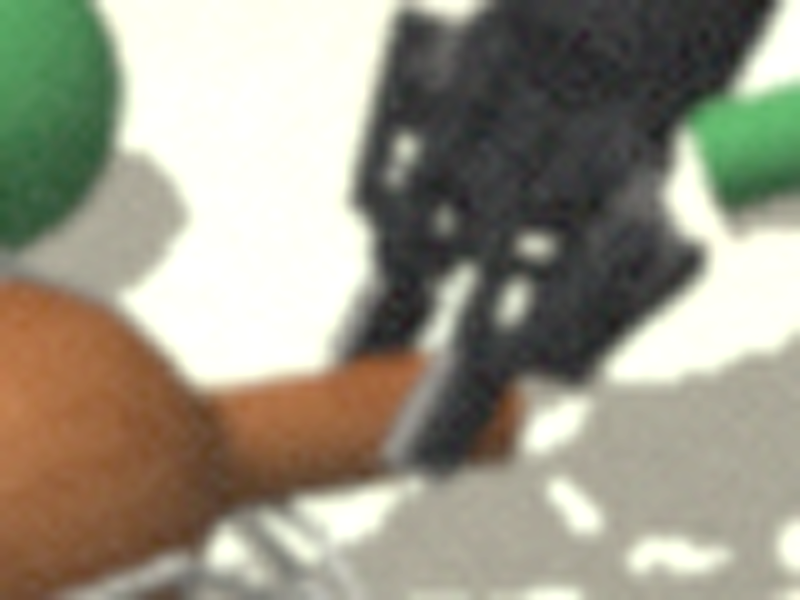

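Call:
{"op": "play_rows", "data": {"series": [{"hand": 0.02, "tx": 0.0024, "ty": 0, "tz": -0.0032, "ax": 0, "ay": 0, "az": 0}, {"hand": 0.02, "tx": 0.0024, "ty": 0, "tz": -0.0032, "ax": 0, "ay": 0, "az": 0}, {"hand": 0.02, "tx": 0.0024, "ty": 0, "tz": -0.0032, "ax": 0, "ay": 0, "az": 0}, {"hand": 0.02, "tx": 0.0024, "ty": 0, "tz": -0.0032, "ax": 0, "ay": 0, "az": 0}, {"hand": 0.02, "tx": 0.0024, "ty": 0, "tz": -0.0032, "ax": 0, "ay": 0, "az": 0}, {"hand": 0.02, "tx": 0.0048, "ty": 0, "tz": -0.0064, "ax": 0, "ay": 0, "az": 0}, {"hand": 0.02, "tx": 0.0048, "ty": 0, "tz": -0.0064, "ax": 0, "ay": 0, "az": 0}, {"hand": 0.02, "tx": 0.0048, "ty": 0, "tz": -0.0064, "ax": 0, "ay": 0, "az": 0}, {"hand": 0.02, "tx": 0.0048, "ty": 0, "tz": -0.0064, "ax": 0, "ay": 0, "az": 0}, {"hand": 0.02, "tx": 0, "ty": 0, "tz": 0, "ax": 0, "ay": 0, "az": 0}, {"hand": 0.02, "tx": 0, "ty": 0, "tz": 0, "ax": 0, "ay": 0, "az": 0}]}}

```text
t: 15.23
tool_pos: [510.7, -212.9, 88.4]
tool_rot: [0.952, -0.032, 0.305, 0.011]
contact_force: [-0.3, 0.1, -3.9]
width: 0.354
```

Run:
```python
from h import *
plan([520,-211.5,200],toolR(np.radians(-4),np.radians(60),1))
print(manip.get_state()["wrist_torque"])
d=manip.get_image("wrist"); cv2.imwrite("pics/w11.png",d["img"][...,::-1])
s=manip.get_image("scene"); crop(s["img"],160,80,200,150,4,"s11.png")
```

```text
t 15.23 tcp [ 510.7018 -212.8755   88.4135] -> [ 517.0073 -211.2907  205.1962] D [  6.3055   1.5847 116.7827]
 q [ 0.9583  0.5278 -0.6325  2.4172  2.9216  0.3074  2.2182] w 30.245025870159836 F [-0.2761  0.1156 -3.8651]
 rotvec [ 0.0006 -0.0968  0.0025] deg 5.545516617482789 rows 0.774513494061842
 shift first (m) [ 0.0729 -0.0018 -0.0914]  shift after (m) [ 0.0637 -0.002  -0.098 ] rows 2.804879976459966
[0.074  1.4686 0.014 ]
```

View pics/w11.png

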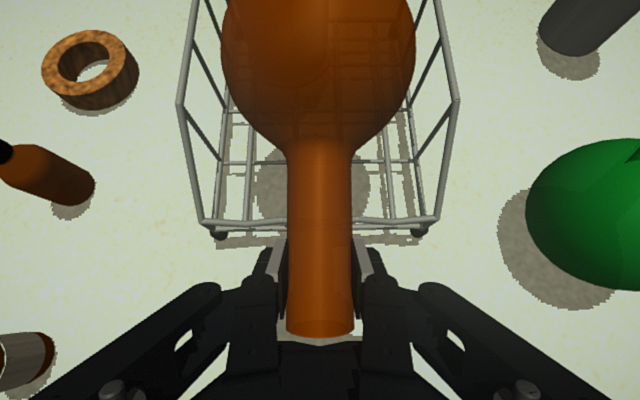

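View pics/s11.png

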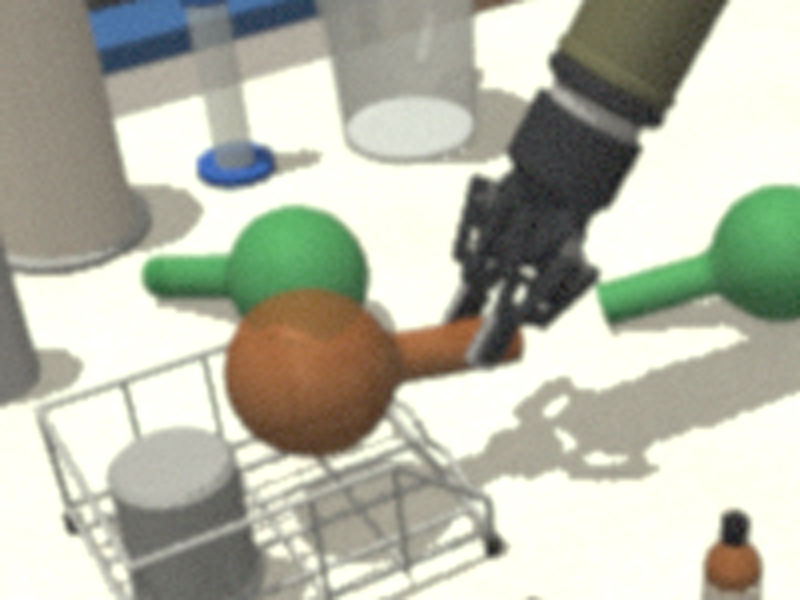

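Call:
{"op": "play_rows", "data": {"series": [{"hand": 0.02, "tx": 0.005, "ty": 0, "tz": -0.006, "ax": 0, "ay": 0, "az": 0}, {"hand": 0.02, "tx": 0.009, "ty": 0, "tz": -0.0114, "ax": 0, "ay": 0, "az": 0}, {"hand": 0.02, "tx": 0.009, "ty": 0, "tz": -0.0114, "ax": 0, "ay": 0, "az": 0}, {"hand": 0.02, "tx": 0.009, "ty": 0, "tz": -0.0114, "ax": 0, "ay": 0, "az": 0}, {"hand": 0.02, "tx": 0.009, "ty": 0, "tz": -0.0114, "ax": 0, "ay": 0, "az": 0}, {"hand": 0.02, "tx": 0.009, "ty": 0, "tz": -0.0114, "ax": 0, "ay": 0, "az": 0}, {"hand": 0.02, "tx": 0.009, "ty": 0, "tz": -0.0114, "ax": 0, "ay": 0, "az": 0}, {"hand": 0.02, "tx": 0.009, "ty": 0, "tz": -0.0114, "ax": 0, "ay": 0, "az": 0}, {"hand": 0.02, "tx": 0.005, "ty": 0, "tz": -0.006, "ax": 0, "ay": 0, "az": 0}, {"hand": 0.02, "tx": 0, "ty": 0, "tz": 0, "ax": 0, "ay": 0, "az": 0}]}}

```text
t: 16.17
tool_pos: [514.7, -209.1, 165.6]
tool_rot: [0.947, -0.033, 0.318, 0.022]
contact_force: [0.6, 0.7, -5.0]
width: 0.357
```

Run:
```python
from h import *
plan([580,200,320],toolR(np.radians(15),np.radians(50),1))
print(manip.get_state()["wrist_torque"])
```

```text
t 16.17 tcp [ 514.7165 -209.1117  165.629 ] -> [576.2747 199.0018 324.5963] D [ 61.5581 408.1135 158.9672]
 q [ 1.1787  0.4011 -0.927   2.3528  2.1911  0.1758  2.888 ] w 30.481252687540927 F [ 0.5615  0.7204 -4.9603]
 rotvec [ 0.2275  0.0536 -0.2521] deg 19.69342737315455 rows 2.7504786834014734
 shift first (m) [ 0.125  -0.4082 -0.1156]  shift after (m) [ 0.2286 -0.3783 -0.0157] rows 10.6063712904507
[ 0.1683  1.5986 -0.0172]
```

Call:
{"op": "play_rows", "data": {"series": [{"hand": 0.02, "tx": 0.006, "ty": -0.012, "tz": -0.008, "ax": 0, "ay": 0, "az": 0}, {"hand": 0.02, "tx": 0.009, "ty": -0.02, "tz": -0.01, "ax": 0, "ay": 0, "az": 0}, {"hand": 0.02, "tx": 0.009, "ty": -0.027, "tz": -0.009, "ax": 0, "ay": 0, "az": 0}, {"hand": 0.02, "tx": 0.009, "ty": -0.027, "tz": -0.008, "ax": 0, "ay": 0, "az": 0}, {"hand": 0.02, "tx": 0.009, "ty": -0.027, "tz": -0.008, "ax": 0, "ay": 0, "az": 0}, {"hand": 0.02, "tx": 0.009, "ty": -0.027, "tz": -0.008, "ax": 0, "ay": 0, "az": 0}, {"hand": 0.02, "tx": 0.009, "ty": -0.027, "tz": -0.008, "ax": 0, "ay": 0, "az": 0}, {"hand": 0.02, "tx": 0.009, "ty": -0.027, "tz": -0.008, "ax": 0, "ay": 0, "az": 0}, {"hand": 0.02, "tx": 0.009, "ty": -0.027, "tz": -0.008, "ax": 0, "ay": 0, "az": 0}, {"hand": 0.02, "tx": 0.009, "ty": -0.027, "tz": -0.008, "ax": 0, "ay": 0, "az": 0}, {"hand": 0.02, "tx": 0.009, "ty": -0.027, "tz": -0.008, "ax": 0, "ay": 0, "az": 0}, {"hand": 0.02, "tx": 0.009, "ty": -0.027, "tz": -0.008, "ax": 0, "ay": 0, "az": 0}, {"hand": 0.02, "tx": 0.009, "ty": -0.027, "tz": -0.008, "ax": 0, "ay": 0, "az": 0}, {"hand": 0.02, "tx": 0.007, "ty": -0.027, "tz": -0.006, "ax": 0, "ay": 0, "az": 0}, {"hand": 0.02, "tx": 0.004, "ty": -0.027, "tz": -0.003, "ax": 0, "ay": 0, "az": 0}, {"hand": 0.02, "tx": 0, "ty": -0.014, "tz": 0, "ax": 0, "ay": 0, "az": 0}, {"hand": 0.02, "tx": 0, "ty": 0, "tz": 0, "ax": 0, "ay": 0, "az": 0}]}}

```text
t: 17.58
tool_pos: [552.7, 83.1, 229.8]
tool_rot: [0.94, -0.027, 0.339, 0.022]
contact_force: [1.7, 1.0, -4.0]
width: 0.354
```

Run:
```python
from h import *
plan([580,200,320],toolR(np.radians(15),np.radians(40),-1))
print(manip.get_state()["wrist_torque"])
s=manip.get_image("scene"); cv2.imwrite("pics/s12.png",s["img"][...,::-1])
```

```text
t 17.58 tcp [552.733   83.1419 229.7578] -> [575.5603 198.8104 323.8567] D [ 22.8273 115.6685  94.0989]
 q [-0.4153  0.1718  0.0287  2.307   1.4801  0.2973  2.888 ] w 30.23199077990434 F [ 1.6506  1.0423 -3.9911]
 rotvec [ 0.2645 -0.362   2.8912] deg 167.6341458620335 rows 23.412590204194622
 shift first (m) [ 0.0735 -0.1148 -0.0647]  shift after (m) [-0.1055  0.1058 -0.0207] rows 3.6174393649634804
[0.1498 1.5422 0.1257]
```

View pics/s12.png

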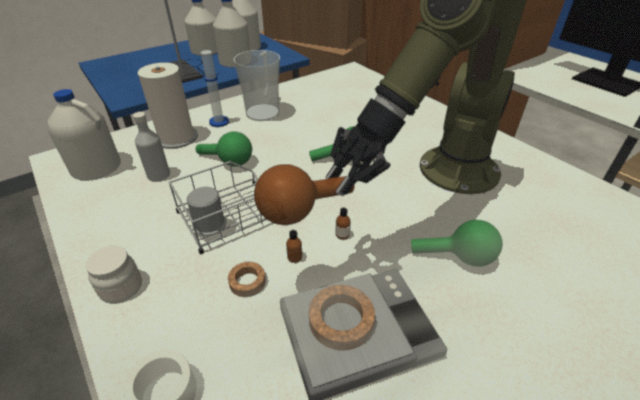

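Call:
{"op": "play_rows", "data": {"series": [{"hand": 0.02, "tx": 0, "ty": 0, "tz": 0, "ax": 0, "ay": 0, "az": 0.04}, {"hand": 0.02, "tx": 0, "ty": 0, "tz": 0, "ax": 0, "ay": 0, "az": 0.08}, {"hand": 0.02, "tx": 0, "ty": 0, "tz": 0, "ax": 0, "ay": 0, "az": 0.1}, {"hand": 0.02, "tx": 0, "ty": 0, "tz": -0.004, "ax": 0, "ay": 0, "az": 0.1}, {"hand": 0.02, "tx": 0, "ty": 0, "tz": -0.004, "ax": 0, "ay": 0, "az": 0.1}, {"hand": 0.02, "tx": 0, "ty": 0, "tz": -0.004, "ax": 0, "ay": 0, "az": 0.1}, {"hand": 0.02, "tx": 0, "ty": 0, "tz": -0.004, "ax": 0, "ay": 0, "az": 0.1}, {"hand": 0.02, "tx": 0, "ty": 0, "tz": -0.004, "ax": 0, "ay": 0, "az": 0.1}, {"hand": 0.02, "tx": 0, "ty": 0, "tz": -0.004, "ax": 0, "ay": 0, "az": 0.1}, {"hand": 0.02, "tx": 0, "ty": 0, "tz": 0, "ax": 0, "ay": 0, "az": 0.1}, {"hand": 0.02, "tx": 0, "ty": 0, "tz": 0, "ax": 0, "ay": 0, "az": 0.1}, {"hand": 0.02, "tx": 0, "ty": 0, "tz": 0, "ax": 0, "ay": 0, "az": 0.1}, {"hand": 0.02, "tx": 0, "ty": 0, "tz": 0, "ax": 0, "ay": 0, "az": 0.08}, {"hand": 0.02, "tx": 0, "ty": 0, "tz": 0, "ax": 0, "ay": 0, "az": 0.04}, {"hand": 0.02, "tx": 0, "ty": 0, "tz": 0, "ax": 0, "ay": 0, "az": 0}]}}

```text
t: 18.88
tool_pos: [538.1, 70.5, 248.4]
tool_rot: [0.742, -0.577, 0.292, -0.175]
contact_force: [0.6, -0.7, -4.3]
width: 0.355
```

Run:
```python
from h import *
plan([590,180,320],toolR(np.radians(15),np.radians(40),-1))
print(manip.get_state()["wrist_torque"])
s=manip.get_image("scene"); cv2.imwrite("pics/s13.png",s["img"][...,::-1])
```

```text
t 18.88 tcp [538.1345  70.5339 248.4367] -> [585.5603 178.8104 323.8567] D [ 47.4259 108.2765  75.4201]
 q [-0.4618  0.116   0.0798  2.3067  1.2938  0.3197  1.8249] w 30.305856055397715 F [ 0.6353 -0.6795 -4.2657]
 rotvec [-0.0096 -0.3618  1.6503] deg 96.80188841805813 rows 13.519816818164543
 shift first (m) [-0.0787 -0.1103 -0.0362]  shift after (m) [-0.1052  0.0923  0.0081] rows 3.3625515568407605
[0.5047 1.3385 0.0324]
```

View pics/s13.png

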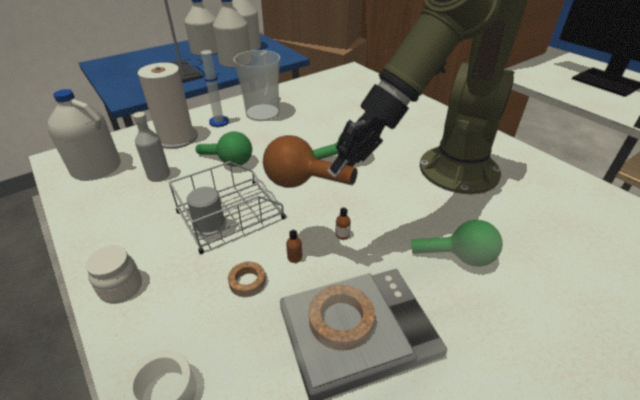

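Call:
{"op": "play_rows", "data": {"series": [{"hand": 0.02, "tx": -0.005, "ty": -0.007, "tz": -0.002, "ax": 0, "ay": 0, "az": 0}, {"hand": 0.02, "tx": -0.01, "ty": -0.014, "tz": -0.0045, "ax": 0, "ay": 0, "az": 0}, {"hand": 0.02, "tx": -0.01, "ty": -0.014, "tz": -0.0045, "ax": 0, "ay": 0, "az": 0}, {"hand": 0.02, "tx": -0.01, "ty": -0.014, "tz": -0.0045, "ax": 0, "ay": 0, "az": 0}, {"hand": 0.02, "tx": -0.01, "ty": -0.014, "tz": -0.0045, "ax": 0, "ay": 0, "az": 0}, {"hand": 0.02, "tx": -0.01, "ty": -0.014, "tz": -0.0045, "ax": 0, "ay": 0, "az": 0}, {"hand": 0.02, "tx": -0.01, "ty": -0.014, "tz": -0.0045, "ax": 0, "ay": 0, "az": 0}, {"hand": 0.02, "tx": -0.01, "ty": -0.014, "tz": -0.0045, "ax": 0, "ay": 0, "az": 0}, {"hand": 0.02, "tx": -0.005, "ty": -0.006, "tz": -0.002, "ax": 0, "ay": 0, "az": 0}, {"hand": 0.02, "tx": 0, "ty": 0, "tz": 0, "ax": 0, "ay": 0, "az": 0}]}}

```text
t: 19.77
tool_pos: [587.0, 183.8, 324.8]
tool_rot: [0.743, -0.576, 0.292, -0.177]
contact_force: [0.2, 0.7, -3.5]
width: 0.354
```

Run:
```python
from h import *
plan([590,180,320],toolR(np.radians(15),np.radians(40),-1))
```

```text
t 19.77 tcp [587.0372 183.805  324.8026] -> [585.5603 178.8104 323.8567] D [-1.4768 -4.9946 -0.9459]
 q [-0.5396  0.1556 -0.0693  1.9911  0.8532  0.6117  2.1671] w 30.25247914167253 F [ 0.1536  0.7139 -3.4888]
 rotvec [-0.0084 -0.3567  1.6535] deg 96.92050143778098 rows 13.536382882371646
 shift first (m) [0.0043 0.003  0.0002]  shift after (m) [ 0.0025 -0.0044 -0.0015] rows 0.12694387027725185
```

Run:
```python
from h import *
for p in (24.5,):
  for az in (15,0,-10,30): print(az); plan([590,180,320],toolR(np.radians(az),np.radians(p),-1))
```

```text
15
t 19.77 tcp [587.0372 183.805  324.8026] -> [584.7263 178.5869 322.4882] D [-2.3109 -5.2181 -2.3144]
 q [-0.5396  0.1556 -0.0693  1.9911  0.8532  0.6117  2.1671] w 30.25247914167253 F [ 0.1536  0.7139 -3.4888]
 rotvec [ 0.217  -0.5617  1.6575] deg 101.0418319333193 rows 14.11198770018426
 shift first (m) [0.0041 0.0046 0.0007]  shift after (m) [ 0.0036 -0.0044 -0.0023] rows 0.1476826568518301
0
t 19.77 tcp [587.0372 183.805  324.8026] -> [584.5402 180.     322.4882] D [-2.497  -3.805  -2.3144]
 q [-0.5396  0.1556 -0.0693  1.9911  0.8532  0.6117  2.1671] w 30.25247914167253 F [ 0.1536  0.7139 -3.4888]
 rotvec [ 0.3656 -0.3803  1.8301] deg 109.12621963830539 rows 15.241092128254943
 shift first (m) [0.0027 0.0043 0.0005]  shift after (m) [ 0.0031 -0.0038 -0.0013] rows 0.12244191237892577
-10
t 19.77 tcp [587.0372 183.805  324.8026] -> [584.6232 180.9481 322.4882] D [-2.414  -2.8569 -2.3144]
 q [-0.5396  0.1556 -0.0693  1.9911  0.8532  0.6117  2.1671] w 30.25247914167253 F [ 0.1536  0.7139 -3.4888]
 rotvec [ 0.4663 -0.2515  1.9369] deg 115.05414948229843 rows 16.069015290823803
 shift first (m) [0.0018 0.004  0.0004]  shift after (m) [ 0.0029 -0.0032 -0.0008] rows 0.10547773330488171
30
t 19.77 tcp [587.0372 183.805  324.8026] -> [585.2717 177.2701 322.4882] D [-1.7655 -6.5349 -2.3144]
 q [-0.5396  0.1556 -0.0693  1.9911  0.8532  0.6117  2.1671] w 30.25247914167253 F [ 0.1536  0.7139 -3.4888]
 rotvec [ 0.0718 -0.7288  1.4714] deg 94.1706519665308 rows 13.152325693649553
 shift first (m) [0.0054 0.0045 0.0011]  shift after (m) [ 0.0041 -0.0048 -0.0034] rows 0.1715563607256655
```

Call:
{"op": "play_rows", "data": {"series": [{"hand": 0.02, "tx": 0, "ty": 0, "tz": 0, "ax": 0.006, "ay": -0.015, "az": 0.044}, {"hand": 0.02, "tx": 0, "ty": 0, "tz": 0, "ax": 0.012, "ay": -0.031, "az": 0.092}, {"hand": 0.02, "tx": 0, "ty": 0, "tz": 0, "ax": 0.012, "ay": -0.031, "az": 0.092}, {"hand": 0.02, "tx": 0, "ty": 0, "tz": 0, "ax": 0.012, "ay": -0.031, "az": 0.092}, {"hand": 0.02, "tx": 0, "ty": 0, "tz": 0, "ax": 0.012, "ay": -0.031, "az": 0.092}, {"hand": 0.02, "tx": 0, "ty": 0, "tz": 0, "ax": 0.012, "ay": -0.031, "az": 0.092}, {"hand": 0.02, "tx": 0, "ty": 0, "tz": 0, "ax": 0.012, "ay": -0.031, "az": 0.092}, {"hand": 0.02, "tx": 0, "ty": 0, "tz": 0, "ax": 0.012, "ay": -0.031, "az": 0.092}, {"hand": 0.02, "tx": 0, "ty": 0, "tz": 0, "ax": 0.012, "ay": -0.031, "az": 0.092}, {"hand": 0.02, "tx": 0, "ty": 0, "tz": 0, "ax": 0.012, "ay": -0.031, "az": 0.092}, {"hand": 0.02, "tx": 0, "ty": 0, "tz": 0, "ax": 0.012, "ay": -0.031, "az": 0.092}, {"hand": 0.02, "tx": 0, "ty": 0, "tz": 0, "ax": 0.012, "ay": -0.031, "az": 0.092}, {"hand": 0.02, "tx": 0, "ty": 0, "tz": 0, "ax": 0.012, "ay": -0.031, "az": 0.092}, {"hand": 0.02, "tx": 0, "ty": 0, "tz": 0, "ax": 0.012, "ay": -0.031, "az": 0.092}, {"hand": 0.02, "tx": 0, "ty": 0, "tz": 0, "ax": 0.012, "ay": -0.031, "az": 0.092}, {"hand": 0.02, "tx": 0, "ty": 0, "tz": 0, "ax": 0.012, "ay": -0.031, "az": 0.092}, {"hand": 0.02, "tx": 0, "ty": 0, "tz": 0, "ax": 0.012, "ay": -0.031, "az": 0.092}, {"hand": 0.02, "tx": 0, "ty": 0, "tz": 0, "ax": 0.012, "ay": -0.031, "az": 0.092}, {"hand": 0.02, "tx": 0, "ty": 0, "tz": 0, "ax": 0.012, "ay": -0.031, "az": 0.092}, {"hand": 0.02, "tx": 0, "ty": 0, "tz": 0, "ax": 0, "ay": 0, "az": 0}]}}

```text
t: 21.43
tool_pos: [586.7, 172.5, 318.0]
tool_rot: [-0.281, 0.833, -0.034, 0.475]
contact_force: [-0.4, -0.8, -4.8]
width: 0.36
```

Run:
```python
from h import *
plan([590,180,320],toolR(np.radians(15),np.radians(24.5),-1))
print(manip.get_state()["wrist_torque"])
s=manip.get_image("scene"); cv2.imwrite("pics/s14.png",s["img"][...,::-1])
```

```text
t 21.43 tcp [586.7179 172.4604 318.0264] -> [584.7263 178.5869 322.4882] D [-1.9916  6.1265  4.4618]
 q [ 0.2     0.1392 -0.6765  2.3524  2.4995  0.3886 -0.6141] w 30.753854710564486 F [-0.4195 -0.7921 -4.7605]
 rotvec [ 0.0239 -0.1495  0.3927] deg 24.112547288307915 rows 3.3676742022776414
 shift first (m) [-0.0057  0.0046 -0.0028]  shift after (m) [-0.0039  0.0064 -0.0022] rows 0.18792159961121327
[-0.4109  1.6607 -0.1176]
```

View pics/s14.png

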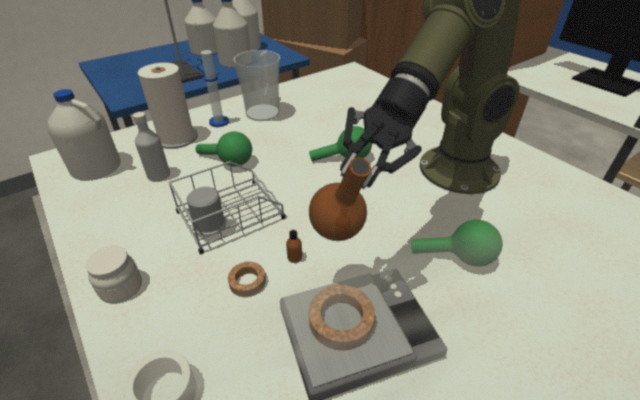

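Call:
{"op": "play_rows", "data": {"series": [{"hand": 0.02, "tx": -0.001, "ty": 0, "tz": 0, "ax": 0.003, "ay": -0.019, "az": 0.049}, {"hand": 0.02, "tx": -0.001, "ty": 0, "tz": 0, "ax": 0.003, "ay": -0.019, "az": 0.049}, {"hand": 0.02, "tx": -0.001, "ty": 0, "tz": 0, "ax": 0.003, "ay": -0.019, "az": 0.049}, {"hand": 0.02, "tx": -0.001, "ty": 0, "tz": 0, "ax": 0.003, "ay": -0.019, "az": 0.049}, {"hand": 0.02, "tx": 0, "ty": 0, "tz": 0, "ax": 0.003, "ay": -0.019, "az": 0.049}, {"hand": 0.02, "tx": 0, "ty": 0, "tz": 0, "ax": 0.003, "ay": -0.019, "az": 0.049}, {"hand": 0.02, "tx": 0, "ty": 0, "tz": 0, "ax": 0.003, "ay": -0.019, "az": 0.049}, {"hand": 0.02, "tx": 0, "ty": 0, "tz": 0, "ax": 0.003, "ay": -0.019, "az": 0.049}, {"hand": 0.02, "tx": 0, "ty": 0, "tz": 0, "ax": 0, "ay": 0, "az": 0}]}}

```text
t: 22.23
tool_pos: [589.9, 175.1, 322.6]
tool_rot: [-0.114, 0.832, 0.068, 0.538]
contact_force: [-0.3, -0.1, -5.7]
width: 0.354
```

Run:
```python
from h import *
plan([629,220,300],toolR(np.radians(15),np.radians(24.5),-1))
```

```text
t 22.23 tcp [589.9248 175.1181 322.6225] -> [623.7263 218.5869 302.4882] D [ 33.8014  43.4688 -20.1344]
 q [ 0.2888  0.2376 -0.853   2.4758  2.6334  0.7397 -1.122 ] w 30.194930307259426 F [-0.2942 -0.0579 -5.7341]
 rotvec [-0.0001  0.0035  0.0094] deg 0.5731742078334924 rows 0.08005226366389558
 shift first (m) [-0.      0.0332  0.0483]  shift after (m) [0.0001 0.0332 0.0483] rows 1.4059927568411459
```

Call:
{"op": "play_rows", "data": {"series": [{"hand": 0.02, "tx": 0, "ty": 0.004, "tz": 0.006, "ax": 0, "ay": 0, "az": 0}, {"hand": 0.02, "tx": 0, "ty": 0.006, "tz": 0.009, "ax": 0, "ay": 0, "az": 0}, {"hand": 0.02, "tx": 0, "ty": 0.006, "tz": 0.009, "ax": 0, "ay": 0, "az": 0}, {"hand": 0.02, "tx": 0, "ty": 0.006, "tz": 0.009, "ax": 0, "ay": 0, "az": 0}, {"hand": 0.02, "tx": 0, "ty": 0.006, "tz": 0.009, "ax": 0, "ay": 0, "az": 0}, {"hand": 0.02, "tx": 0, "ty": 0.005, "tz": 0.006, "ax": 0, "ay": 0, "az": 0}, {"hand": 0.02, "tx": 0, "ty": 0, "tz": 0, "ax": 0, "ay": 0, "az": 0}, {"hand": 0.02, "tx": 0, "ty": 0, "tz": 0, "ax": 0, "ay": 0, "az": 0}]}}

```text
t: 22.9
tool_pos: [624.0, 220.0, 304.3]
tool_rot: [-0.113, 0.832, 0.07, 0.539]
contact_force: [-0.3, 0.8, -4.7]
width: 0.358
```

Run:
```python
from h import *
plan([629,220,300],toolR(np.radians(15),np.radians(24.5),-1))
s=manip.get_image("scene"); crop(s["img"],260,120,190,150,4,"s15.png")
d=manip.get_image("top"); crop(d["img"],160,70,130,130,5,"t15.png")
d=manip.get_image("wrist"); cv2.imwrite("pics/w15.png",d["img"][...,::-1])
```

```text
t 22.9 tcp [623.9895 220.0286 304.3492] -> [623.7263 218.5869 302.4882] D [-0.2632 -1.4417 -1.861 ]
 q [ 0.1279  0.3561 -0.8168  2.404   2.5081  0.841  -1.0191] w 30.60617393685776 F [-0.3078  0.8444 -4.7376]
 rotvec [0.0023 0.0062 0.0073] deg 0.5684336132059923 rows 0.0793901694421777
 shift first (m) [ 0.002  -0.0013  0.0002]  shift after (m) [ 0.002  -0.0013  0.0002] rows 0.05680641846062961
```

View pics/s15.png

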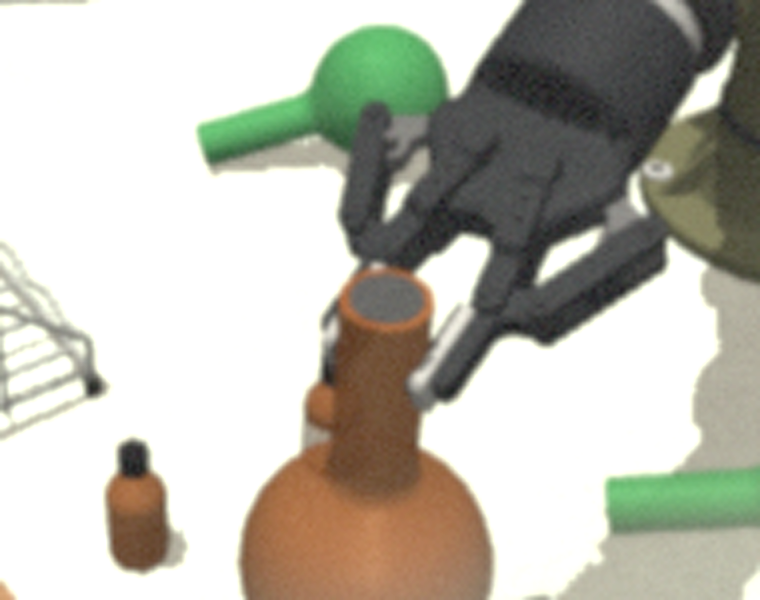

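View pics/t15.png

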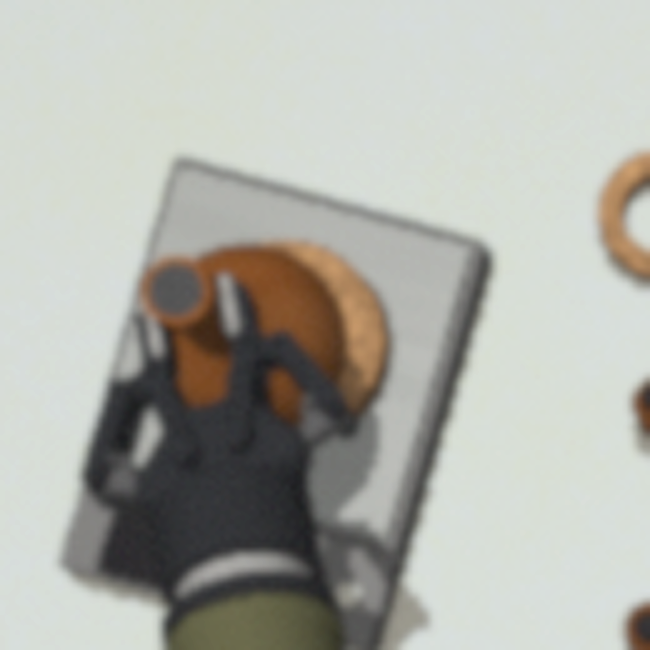

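View pics/w15.png

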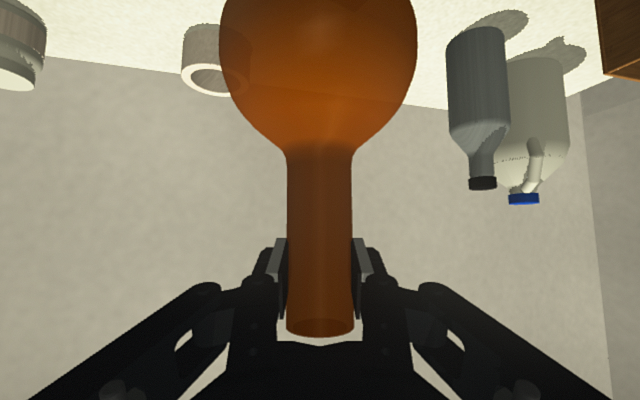

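Run:
```python
from h import *
s=manip.get_image("scene"); crop(s["img"],300,170,110,130,6,"s16.png")
d=manip.get_image("top"); crop(d["img"],175,105,70,60,11,"t16.png")
np.savez("pics/im16.npz",s=s["img"],t=d["img"])
```

```text
(no output)
```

View pics/s16.png

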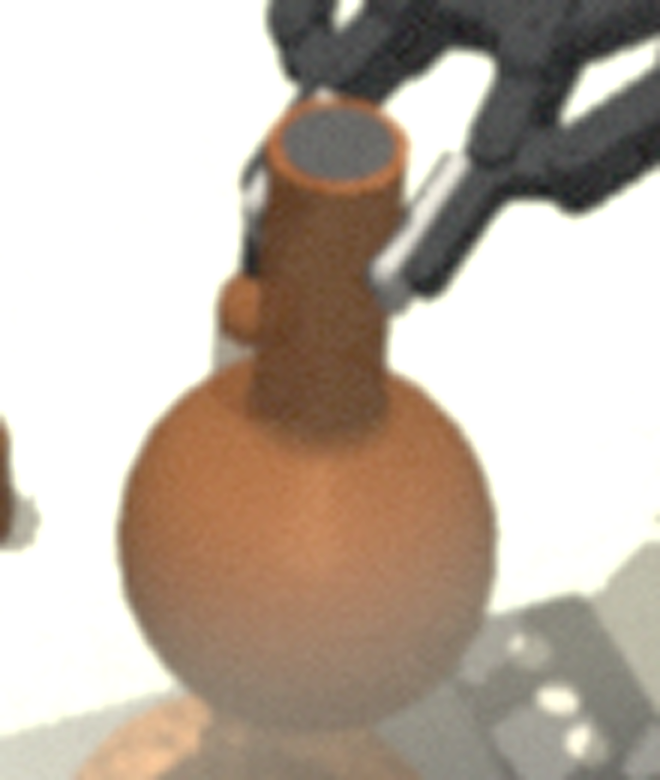

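View pics/t16.png

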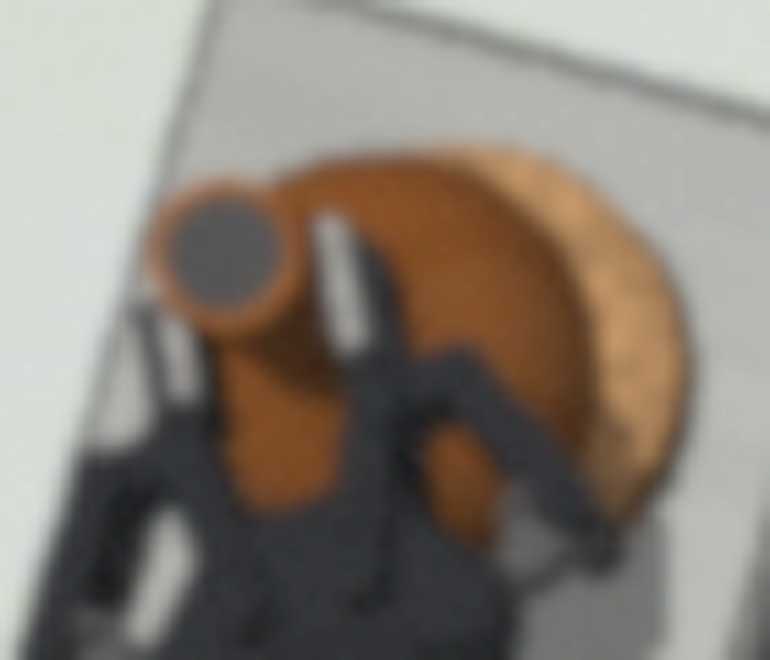

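```bash
cat > fit.py <<'E'
from h import *
from scipy.optimize import least_squares
def fit(obs_mouth,obs_limb,x0):
    """obs: list of (imgdict,(u,v))"""
    def dist(o,r,P): r=r/np.linalg.norm(r); v=P-o; return np.linalg.norm(v-r*(v@r))
    def res(x):
        B=x[:3]; n=np.array([x[3],x[4],np.sqrt(max(1e-6,1-x[3]**2-x[4]**2))]); M=B+142*n; e=[]
        for d,p in obs_mouth: e+=list((proj(d,M)[0]-p)*2.5)
        for d,p in obs_limb:
            o,r=ray(d,p); e.append(dist(o,r,B)-52.5)
        return np.array(e)
    s=least_squares(res,x0,loss="soft_l1",f_scale=2); return s.x,res(s.x)
E
python3 - <<'E'
from fit import *
s=manip.get_image("scene"); d=manip.get_image("top")
S=lambda p:np.array([(p[0]+.5)/6-.5+300,(p[1]+.5)/6-.5+170]); T=lambda p:np.array([(p[0]+.5)/11-.5+175,(p[1]+.5)/11-.5+105])
m=[(s,S((337,146))),(d,T((226,258)))]
l=[(s,S(p)) for p in((119,535),(496,535),(150,440),(465,440),(308,733),(170,668),(445,668))]+[(d,T(p)) for p in((597,350),(390,152),(535,215),(295,187))]
x,r=fit(m,l,[629,220,192,0,0]); st=manip.get_state()
n=np.array([x[3],x[4],np.sqrt(1-x[3]**2-x[4]**2)])
print("bulb",x[:3],"n",n,"mouth",x[:3]+142*n,"res",r)
R=Ro.from_quat(st["tool_rot"]); print("tool",st["tool_pos"]); print("bulb in tool",R.inv().apply(x[:3]-st["tool_pos"]),"n_t",R.inv().apply(n))
# prediction from the grasp
Rg=toolR(np.radians(-4),np.radians(54),1)
Rg=Rg*Ro.from_rotvec([0.0004,-0.0088,-0.0024])
n0=np.array([-.976,.0635,-.208]); n0/=np.linalg.norm(n0); nt=Rg.inv().apply(n0); bt=Rg.inv().apply(np.array([607.5,-219,71])-[509.2,-212.5,36])
print("pred n_t",nt,"n world",R.apply(nt),"bulb_t",bt,st["tool_pos"]+R.apply(bt))
E
```

```text
bulb [608.0836 211.811  199.424 ] n [0.0138 0.015  0.9998] mouth [610.0476 213.9368 341.3945] res [ 0.6842  0.4379  1.2883 -0.6034 -0.0633 -1.4419 -1.1782 -1.8134  0.1368
 -0.2349 -1.851  -2.7771  0.5006 -0.759  -2.9818]
tool [623.9491 218.9876 304.9197]
bulb in tool [103.3453  -2.2533  27.3357] n_t [-0.9199  0.0059 -0.392 ]
pred n_t [-0.9171  0.0024 -0.3986] n world [0.0079 0.0097 0.9999] bulb_t [100.529   -0.1203  28.706 ] [609.8381 214.5077 201.426 ]
```

Run:
```python
from h import *
st=manip.get_state(); R=Ro.from_quat(st["tool_rot"])
n=np.array([.011,.0125,1]); w=np.array([n[1],-n[0],0]); R1=Ro.from_rotvec(w)*R
print("rot tool",R.inv().apply(w))
bt=np.array([102,-1.2,28.])
for z in (150,):
    pt=np.array([628.5,219.7,z])-R1.apply(bt); plan(pt,R1,False)
print("down 10mm in tool", R1.inv().apply([0,0,-.01]))
```

```text
rot tool [-0.0037 -0.0139  0.0084]
t 23.25 tcp [623.9491 218.9876 304.9197] -> [642.3766 224.2447 254.7675] D [ 18.4275   5.2571 -50.1523]
 q [ 0.1301  0.3551 -0.8178  2.405   2.5086  0.8422 -1.021 ] w 30.301502093687688 F [-0.0926  0.0224 -3.6119]
 rotvec [-0.0037 -0.0139  0.0084] deg 0.9540220440538824 rows 0.13324330224216233
 shift first (m) [0.038  0.0005 0.0379]  shift after (m) [0.0385 0.     0.0374] rows 1.2874948469565863
down 10mm in tool [ 0.0092 -0.      0.004 ]
```

Call:
{"op": "play_rows", "data": {"series": [{"hand": 0.02, "tx": 0, "ty": 0, "tz": 0, "ax": -0.002, "ay": -0.007, "az": 0.004}, {"hand": 0.02, "tx": 0, "ty": 0, "tz": 0, "ax": -0.002, "ay": -0.007, "az": 0.004}, {"hand": 0.02, "tx": 0.003, "ty": 0, "tz": 0.003, "ax": 0, "ay": 0, "az": 0}, {"hand": 0.02, "tx": 0.0065, "ty": 0, "tz": 0.006, "ax": 0, "ay": 0, "az": 0}, {"hand": 0.02, "tx": 0.0065, "ty": 0, "tz": 0.006, "ax": 0, "ay": 0, "az": 0}, {"hand": 0.02, "tx": 0.0065, "ty": 0, "tz": 0.006, "ax": 0, "ay": 0, "az": 0}, {"hand": 0.02, "tx": 0.0065, "ty": 0, "tz": 0.006, "ax": 0, "ay": 0, "az": 0}, {"hand": 0.02, "tx": 0.0065, "ty": 0, "tz": 0.006, "ax": 0, "ay": 0, "az": 0}, {"hand": 0.02, "tx": 0.003, "ty": 0, "tz": 0.004, "ax": 0, "ay": 0, "az": 0}, {"hand": 0.02, "tx": 0, "ty": 0, "tz": 0, "ax": 0, "ay": 0, "az": 0}, {"hand": 0.02, "tx": 0, "ty": 0, "tz": 0, "ax": 0, "ay": 0, "az": 0}]}}

```text
t: 24.17
tool_pos: [642.1, 224.8, 254.2]
tool_rot: [-0.109, 0.828, 0.075, 0.544]
contact_force: [0.0, 0.7, -3.0]
width: 0.359
```

Run:
```python
from h import *
plan([642.4,224.2,254.8],Ro.from_quat(manip.get_state()["tool_rot"]),False)
s=manip.get_image("scene"); crop(s["img"],270,190,130,170,4.5,"s17.png")
d=manip.get_image("top"); crop(d["img"],175,105,70,60,11,"t17.png")
```

```text
t 24.17 tcp [642.0749 224.7577 254.2   ] -> [642.4 224.2 254.8] D [ 0.3251 -0.5577  0.6   ]
 q [ 0.0786  0.5235 -0.7998  2.436   2.5784  1.0413 -1.0498] w 30.643898776027864 F [ 0.0289  0.7021 -3.0145]
 rotvec [0. 0. 0.] deg 0.0 rows 0.0
 shift first (m) [-0.0006 -0.0006 -0.0001]  shift after (m) [-0.0006 -0.0006 -0.0001] rows 0.021135610246196493
```

View pics/s17.png

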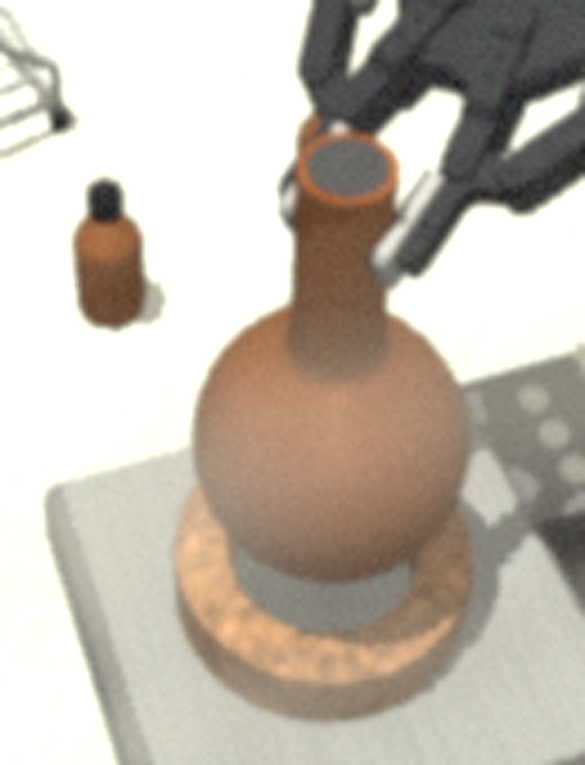

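View pics/t17.png

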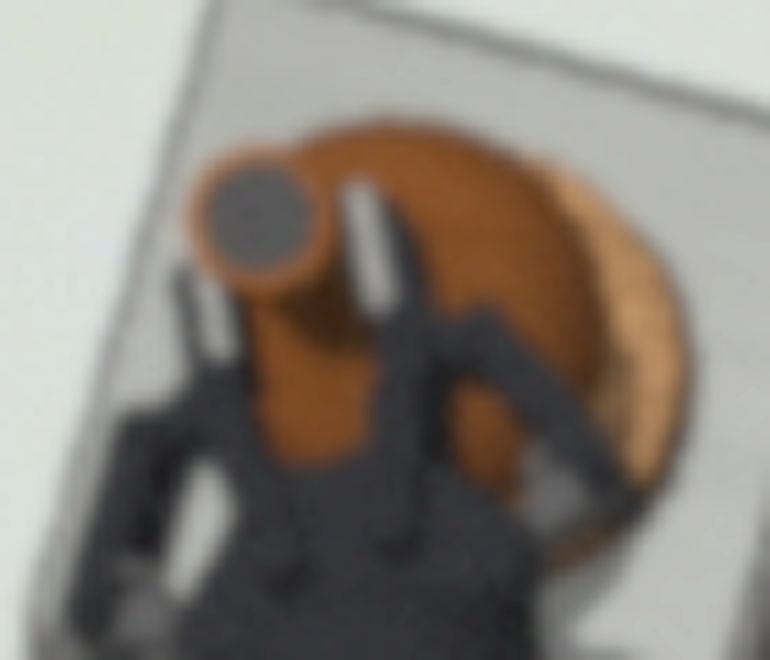

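Run:
```python
from fit import *
s=manip.get_image("scene"); d=manip.get_image("top")
S=lambda p:np.array([(p[0]+.5)/4.5-.5+270,(p[1]+.5)/4.5-.5+190]); T=lambda p:np.array([(p[0]+.5)/11-.5+175,(p[1]+.5)/11-.5+105])
m=[(s,S((347,169))),(d,T((260,221)))]
l=[(s,S(p)) for p in((194,440),(470,440),(332,580),(228,355),(440,355))]+[(d,T(p)) for p in((606,340),(395,122),(515,160))]
x,r=fit(m,l,[629,220,150,0,0]); print("bulb",x,r); st=manip.get_state()
R=Ro.from_quat(st["tool_rot"]); print("bulb in tool",R.inv().apply(x[:3]-st["tool_pos"]), "pred",st["tool_pos"]+R.apply([102,-1.2,28]))
a=np.linspace(0,2*np.pi,73)
def ov(im,gs,x0,y0,w,h,k):
    c=cv2.resize(im["img"][y0:y0+h,x0:x0+w,::-1],None,fx=k,fy=k,interpolation=cv2.INTER_CUBIC)
    for g,col in gs:
        q=((proj(im,g)-[x0,y0]+.5)*k-.5).round().astype(int); cv2.polylines(c,[q.reshape(-1,1,2)],True,col,1)
    return c
circ=lambda r,z,cx,cy:np.c_[cx+r*np.cos(a),cy+r*np.sin(a),0*a+z]
B=ov(s,[(circ(60,84,629,220),(255,0,0)),(circ(60,54,629,220),(255,0,0)),(circ(60,84,631,222),(0,255,0)),(circ(60,54,631,222),(0,255,0))],300,280,85,80,7)
cv2.imwrite("pics/ov17.png",B)
```

```text
bulb [627.9101 221.0575 148.8628   0.0028  -0.0102] [ 0.6612  0.2138  0.9614 -0.746   0.8254 -1.8502 -1.8485 -1.054  -1.3035
 -1.1548 -0.9573 -1.0814]
bulb in tool [103.6516  -0.2378  28.6028] pred [628.2591 220.1471 150.614 ]
```

View pics/ov17.png

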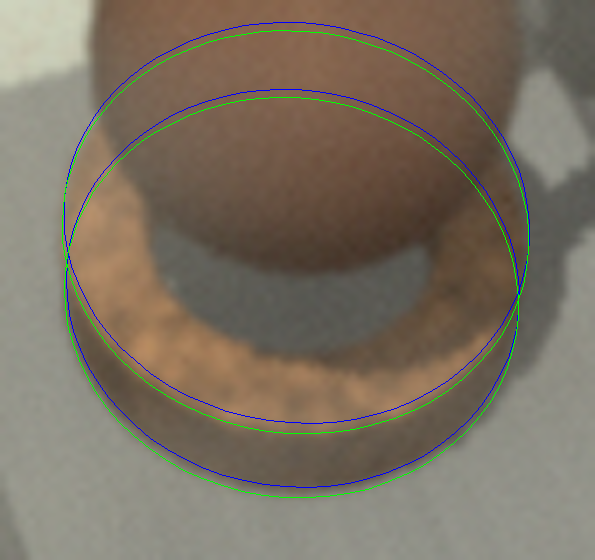

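Call:
{"op": "play_rows", "data": {"series": [{"hand": 0.02, "tx": 0.003, "ty": 0, "tz": 0.002, "ax": 0, "ay": 0, "az": 0}, {"hand": 0.02, "tx": 0.004, "ty": 0, "tz": 0.002, "ax": 0, "ay": 0, "az": 0}, {"hand": 0.02, "tx": 0.004, "ty": 0, "tz": 0.002, "ax": 0, "ay": 0, "az": 0}, {"hand": 0.02, "tx": 0.004, "ty": 0, "tz": 0.002, "ax": 0, "ay": 0, "az": 0}, {"hand": 0.02, "tx": 0.003, "ty": 0, "tz": 0.001, "ax": 0, "ay": 0, "az": 0}, {"hand": 0.02, "tx": 0.002, "ty": 0, "tz": 0.0007, "ax": 0, "ay": 0, "az": 0}, {"hand": 0.02, "tx": 0, "ty": 0, "tz": 0, "ax": 0, "ay": 0, "az": 0}, {"hand": 0.02, "tx": 0, "ty": 0, "tz": 0, "ax": 0, "ay": 0, "az": 0}]}}

```text
t: 25.03
tool_pos: [642.9, 225.1, 232.1]
tool_rot: [-0.11, 0.828, 0.075, 0.545]
contact_force: [0.2, -0.4, -3.8]
width: 0.355
```

Call:
{"op": "play_rows", "data": {"series": [{"hand": 0.02, "tx": 0.0009, "ty": 0, "tz": 0.0004, "ax": 0, "ay": 0, "az": 0}, {"hand": 0.02, "tx": 0.0009, "ty": 0, "tz": 0.0004, "ax": 0, "ay": 0, "az": 0}, {"hand": 0.02, "tx": 0.0009, "ty": 0, "tz": 0.0004, "ax": 0, "ay": 0, "az": 0}, {"hand": 0.02, "tx": 0, "ty": 0, "tz": 0, "ax": 0, "ay": 0, "az": 0}]}}

```text
t: 25.37
tool_pos: [643.0, 225.0, 229.5]
tool_rot: [-0.109, 0.828, 0.075, 0.545]
contact_force: [0.5, 0.1, -4.5]
width: 0.356
```

Run:
```python
from h import *
st=manip.get_state(); R=Ro.from_quat(st["tool_rot"])
print(st["t"],st["tool_pos"],st["contact_force"],st["wrist_torque"],"bulb",st["tool_pos"]+R.apply([103,-.7,28.4]),st["joint_pos"])
s=manip.get_image("scene"); crop(s["img"],270,200,130,160,4.5,"s18.png")
```

```text
25.3667 [643.0307 224.9846 229.4631] [ 0.5113  0.0676 -4.4754] [-0.4301  1.7523 -0.0268] bulb [628.9736 220.9413 123.6232] [ 0.054   0.594  -0.7875  2.4595  2.6042  1.1316 -1.0624]
```

View pics/s18.png

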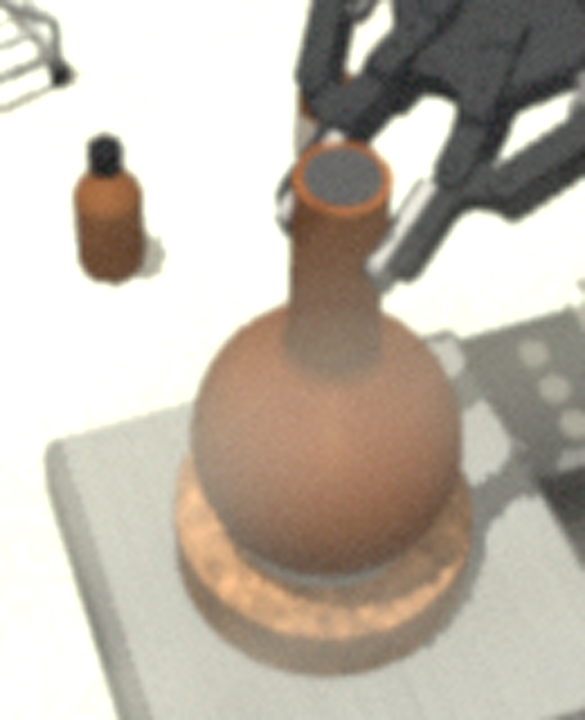

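Call:
{"op": "play_rows", "data": {"series": [{"hand": 0.02, "tx": 0.0005, "ty": 0, "tz": 0.0002, "ax": 0, "ay": 0, "az": 0}, {"hand": 0.02, "tx": 0.0005, "ty": 0, "tz": 0.0002, "ax": 0, "ay": 0, "az": 0}, {"hand": 0.02, "tx": 0.0005, "ty": 0, "tz": 0.0002, "ax": 0, "ay": 0, "az": 0}, {"hand": 0.02, "tx": 0, "ty": 0, "tz": 0, "ax": 0, "ay": 0, "az": 0}]}}

```text
t: 25.75
tool_pos: [643.0, 225.0, 227.8]
tool_rot: [-0.11, 0.828, 0.075, 0.545]
contact_force: [-0.2, -0.6, -4.8]
width: 0.353
```

Call:
{"op": "play_rows", "data": {"series": [{"hand": 0.02, "tx": 0.0005, "ty": 0, "tz": 0.0002, "ax": 0, "ay": 0, "az": 0}, {"hand": 0.02, "tx": 0.0005, "ty": 0, "tz": 0.0002, "ax": 0, "ay": 0, "az": 0}, {"hand": 0.02, "tx": 0, "ty": 0, "tz": 0, "ax": 0, "ay": 0, "az": 0}]}}

```text
t: 26.0
tool_pos: [642.9, 225.0, 226.7]
tool_rot: [-0.11, 0.828, 0.075, 0.545]
contact_force: [0.2, 0.5, -3.5]
width: 0.362
```

Call:
{"op": "play_rows", "data": {"series": [{"hand": 0.02, "tx": 0.0005, "ty": 0, "tz": 0.0002, "ax": 0, "ay": 0, "az": 0}, {"hand": 0.02, "tx": 0.0005, "ty": 0, "tz": 0.0002, "ax": 0, "ay": 0, "az": 0}, {"hand": 0.02, "tx": 0, "ty": 0, "tz": 0, "ax": 0, "ay": 0, "az": 0}]}}

```text
t: 26.25
tool_pos: [642.9, 225.1, 225.6]
tool_rot: [-0.11, 0.828, 0.075, 0.545]
contact_force: [0.9, -0.4, -4.8]
width: 0.356
```

Call:
{"op": "play_rows", "data": {"series": [{"hand": 0.02, "tx": 0.0005, "ty": 0, "tz": 0.0002, "ax": 0, "ay": 0, "az": 0}, {"hand": 0.02, "tx": 0, "ty": 0, "tz": 0, "ax": 0, "ay": 0, "az": 0}]}}

```text
t: 26.42
tool_pos: [642.9, 225.1, 225.1]
tool_rot: [-0.11, 0.828, 0.075, 0.545]
contact_force: [-0.6, 1.3, -4.5]
width: 0.354
```

Call:
{"op": "play_rows", "data": {"series": [{"hand": 0.02, "tx": 0.0005, "ty": 0, "tz": 0.0002, "ax": 0, "ay": 0, "az": 0}, {"hand": 0.02, "tx": 0, "ty": 0, "tz": 0, "ax": 0, "ay": 0, "az": 0}]}}

```text
t: 26.58
tool_pos: [642.9, 225.0, 224.6]
tool_rot: [-0.109, 0.828, 0.075, 0.545]
contact_force: [0.1, -0.2, -3.2]
width: 0.357
```

Call:
{"op": "play_rows", "data": {"series": [{"hand": 0.02, "tx": 0.0005, "ty": 0, "tz": 0.0002, "ax": 0, "ay": 0, "az": 0}, {"hand": 0.02, "tx": 0, "ty": 0, "tz": 0, "ax": 0, "ay": 0, "az": 0}]}}

```text
t: 26.75
tool_pos: [642.9, 225.1, 224.2]
tool_rot: [-0.11, 0.828, 0.075, 0.545]
contact_force: [0.7, 0.1, -3.2]
width: 0.356
```

Call:
{"op": "play_rows", "data": {"series": [{"hand": 0.02, "tx": 0.0005, "ty": 0, "tz": 0.0002, "ax": 0, "ay": 0, "az": 0}, {"hand": 0.02, "tx": 0, "ty": 0, "tz": 0, "ax": 0, "ay": 0, "az": 0}]}}

```text
t: 26.92
tool_pos: [643.0, 225.2, 223.9]
tool_rot: [-0.11, 0.828, 0.075, 0.545]
contact_force: [0.6, 0.1, -2.6]
width: 0.354
```

Call:
{"op": "play_rows", "data": {"series": [{"hand": 0.02, "tx": 0.0005, "ty": 0, "tz": 0.0002, "ax": 0, "ay": 0, "az": 0}, {"hand": 0.02, "tx": 0, "ty": 0, "tz": 0, "ax": 0, "ay": 0, "az": 0}, {"hand": 0.02, "tx": 0, "ty": 0, "tz": 0, "ax": 0, "ay": 0, "az": 0}]}}

```text
t: 27.17
tool_pos: [643.0, 225.4, 223.6]
tool_rot: [-0.11, 0.828, 0.075, 0.545]
contact_force: [0.7, 1.3, -1.2]
width: 0.358
```

Run:
```python
from h import *
st=manip.get_state(); print(st["contact_force"],st["wrist_torque"],st["tool_pos"])
s=manip.get_image("scene"); crop(s["img"],270,200,130,160,4.5,"s19.png")
st=manip.get_state(); print(st["contact_force"],st["wrist_torque"],st["tool_pos"])
```

```text
[ 0.7166  1.2899 -1.2331] [-0.254   1.1493  0.1675] [643.0385 225.3629 223.5812]
[ 0.3864  0.4004 -1.3199] [-0.1887  1.1125  0.1413] [643.0114 225.3444 223.5378]
```

View pics/s19.png

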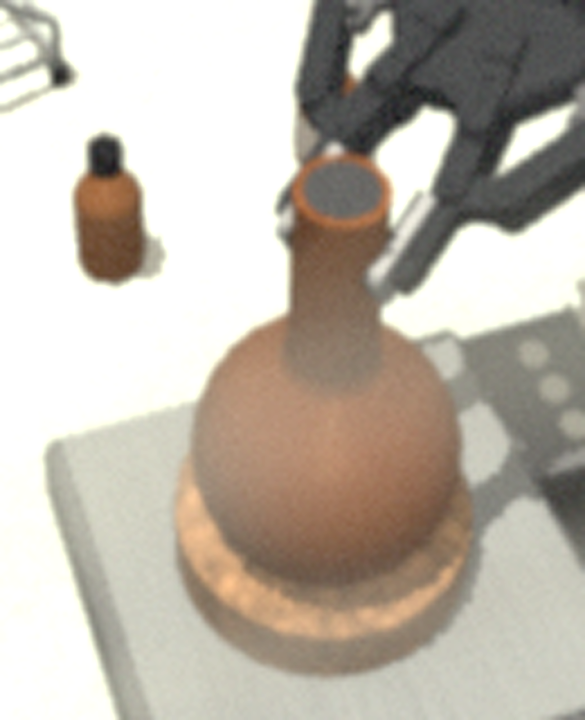

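Call:
{"op": "play_rows", "data": {"series": [{"hand": 0.02, "tx": 0.0005, "ty": 0, "tz": 0.0002, "ax": 0, "ay": 0, "az": 0}, {"hand": 0.02, "tx": 0, "ty": 0, "tz": 0, "ax": 0, "ay": 0, "az": 0}, {"hand": 0.02, "tx": 0, "ty": 0, "tz": 0, "ax": 0, "ay": 0, "az": 0}]}}

```text
t: 27.47
tool_pos: [643.1, 225.5, 223.3]
tool_rot: [-0.11, 0.828, 0.075, 0.545]
contact_force: [0.3, 1.5, 2.7]
width: 0.357
```

Call:
{"op": "play_rows", "data": {"series": [{"hand": 0.02, "tx": 0.0005, "ty": 0, "tz": 0.0002, "ax": 0, "ay": 0, "az": 0}, {"hand": 0.02, "tx": 0, "ty": 0, "tz": 0, "ax": 0, "ay": 0, "az": 0}, {"hand": 0.02, "tx": 0, "ty": 0, "tz": 0, "ax": 0, "ay": 0, "az": 0}]}}

```text
t: 27.72
tool_pos: [643.3, 225.5, 223.1]
tool_rot: [-0.11, 0.827, 0.075, 0.546]
contact_force: [1.5, 2.6, 4.1]
width: 0.355
```

Run:
```python
from h import *
st=manip.get_state(); print(st["contact_force"],st["wrist_torque"],st["tool_pos"])
s=manip.get_image("scene"); crop(s["img"],270,200,130,160,4.5,"s20.png")
d=manip.get_image("top"); crop(d["img"],175,105,70,60,11,"t20.png")
```

```text
[1.4529 2.6222 4.1471] [ 0.1544 -0.0512  0.3028] [643.2575 225.5322 223.0792]
```

View pics/s20.png

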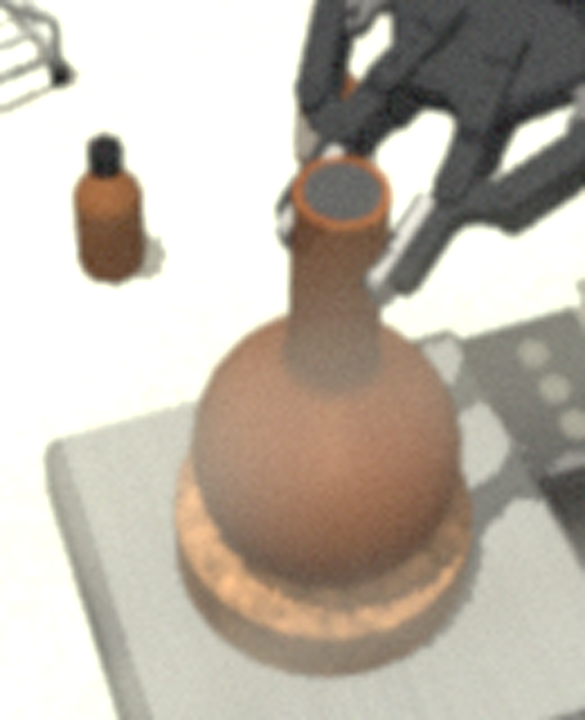

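View pics/t20.png

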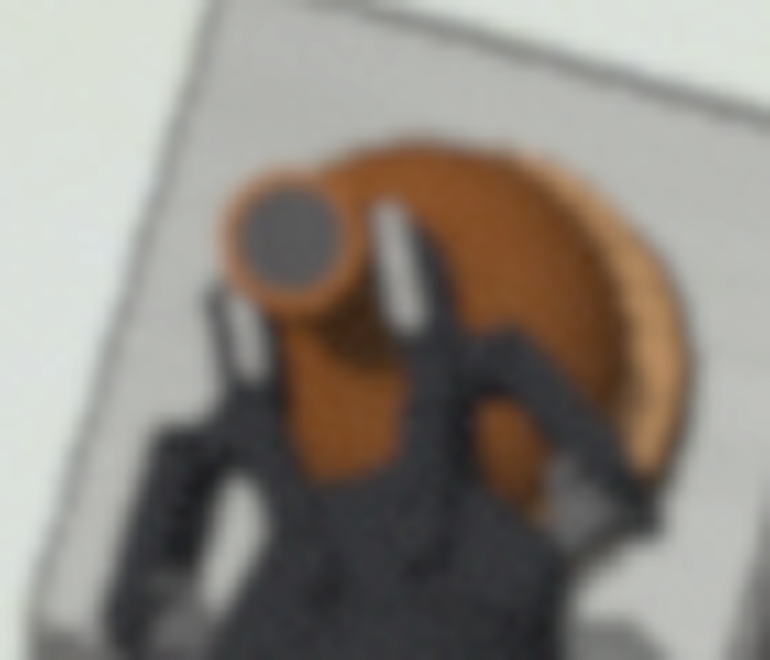

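Call:
{"op": "play_rows", "data": {"series": [{"hand": 0.02, "tx": -0.0003, "ty": 0.0006, "tz": 0.0006, "ax": 0, "ay": 0, "az": 0}, {"hand": 0.02, "tx": 0, "ty": 0, "tz": 0, "ax": 0, "ay": 0, "az": 0}, {"hand": 0.02, "tx": 0, "ty": 0, "tz": 0, "ax": 0, "ay": 0, "az": 0}]}}

```text
t: 28.07
tool_pos: [643.7, 225.9, 223.0]
tool_rot: [-0.109, 0.827, 0.075, 0.546]
contact_force: [-0.5, 0.5, 5.3]
width: 0.355
```

Call:
{"op": "play_rows", "data": {"series": [{"hand": 0.02, "tx": -0.0003, "ty": 0.0006, "tz": 0.0006, "ax": 0, "ay": 0, "az": 0}, {"hand": 0.02, "tx": 0, "ty": 0, "tz": 0, "ax": 0, "ay": 0, "az": 0}, {"hand": 0.02, "tx": 0, "ty": 0, "tz": 0, "ax": 0, "ay": 0, "az": 0}]}}

```text
t: 28.32
tool_pos: [644.1, 226.2, 222.9]
tool_rot: [-0.109, 0.828, 0.075, 0.546]
contact_force: [-1.5, 0.3, 6.3]
width: 0.357
```

Run:
```python
from h import *
s=manip.get_image("scene"); crop(s["img"],300,215,85,115,7,"s21.png")
d=manip.get_image("top"); crop(d["img"],175,105,70,60,11,"t21.png")
st=manip.get_state(); R=Ro.from_quat(st["tool_rot"]); print("n from grasp pred",R.apply([-.9171,.0024,-.3986]),"fit15",R.apply([-.9199,.0059,-.392]),st["contact_force"])
```

```text
n from grasp pred [-0.0048 -0.003   1.    ] fit15 [0.0012 0.0022 1.    ] [-0.7619  0.5433  5.4281]
```

View pics/s21.png

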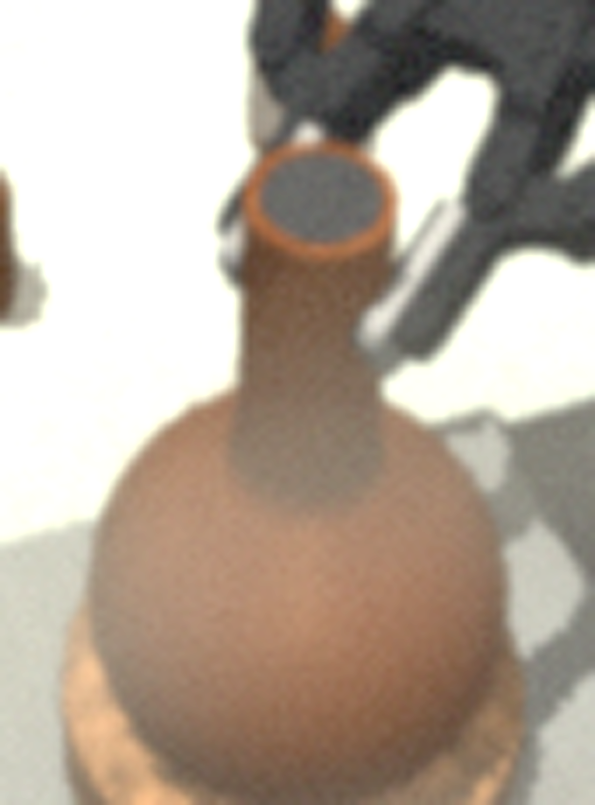

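View pics/t21.png

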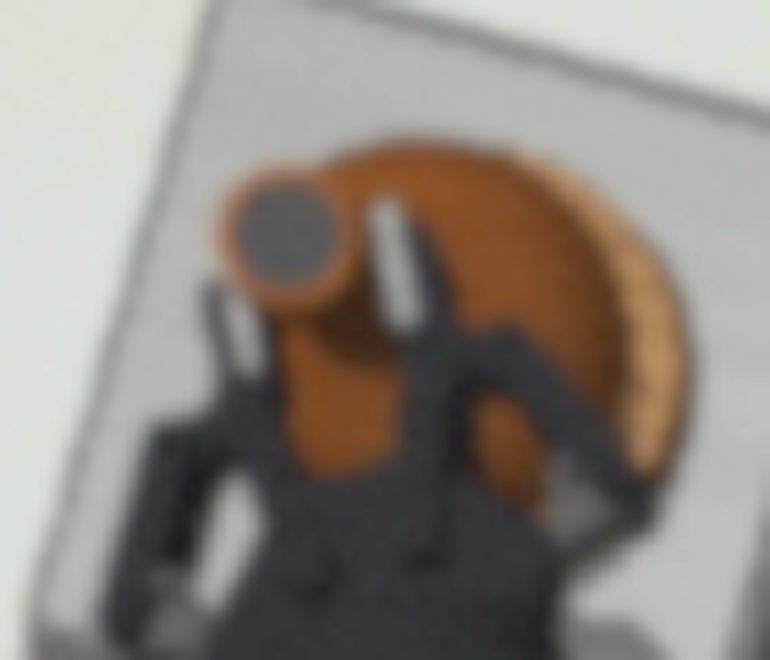

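Call:
{"op": "play_rows", "data": {"series": [{"hand": 0.02, "tx": -0.0004, "ty": 0, "tz": -0.0002, "ax": 0, "ay": 0, "az": 0}, {"hand": 0.02, "tx": 0, "ty": 0, "tz": 0, "ax": 0, "ay": 0, "az": 0}, {"hand": 0.02, "tx": 0, "ty": 0, "tz": 0, "ax": 0, "ay": 0, "az": 0}], "squeeze": 60}}

```text
t: 28.67
tool_pos: [644.0, 226.2, 222.9]
tool_rot: [-0.109, 0.828, 0.075, 0.545]
contact_force: [-0.6, -0.3, 4.6]
width: 0.357
```

Call:
{"op": "play_rows", "data": {"series": [{"hand": 0.03, "tx": 0, "ty": 0, "tz": 0, "ax": 0, "ay": 0, "az": 0}, {"hand": 0.03, "tx": 0, "ty": 0, "tz": 0, "ax": 0, "ay": 0, "az": 0}, {"hand": 0.032, "tx": 0, "ty": 0, "tz": 0, "ax": 0, "ay": 0, "az": 0}, {"hand": 0.033, "tx": 0, "ty": 0, "tz": 0, "ax": 0, "ay": 0, "az": 0}, {"hand": 0.034, "tx": 0, "ty": 0, "tz": 0, "ax": 0, "ay": 0, "az": 0}, {"hand": 0.035, "tx": 0, "ty": 0, "tz": 0, "ax": 0, "ay": 0, "az": 0}], "squeeze": 20}}

```text
t: 29.17
tool_pos: [643.3, 226.2, 221.4]
tool_rot: [-0.11, 0.829, 0.075, 0.544]
contact_force: [-0.6, 0.0, -1.4]
width: 0.411
```

Run:
```python
from h import *
s=manip.get_image("scene"); crop(s["img"],300,215,85,115,7,"s22.png")
st=manip.get_state(); print(st["contact_force"],st["width"]*85.4,st["tool_pos"])
```

```text
[ 0.9725  0.7122 -0.2836] 34.41841134856465 [643.2456 226.124  221.3338]
```

View pics/s22.png

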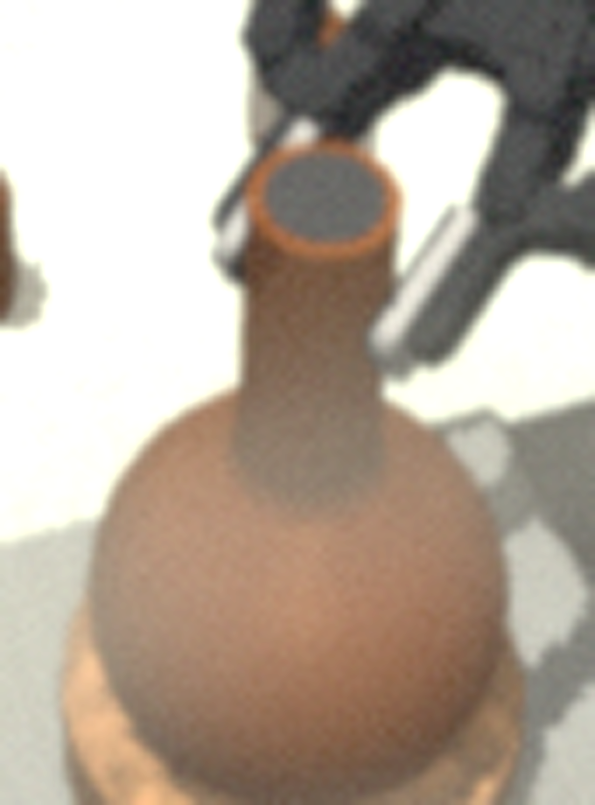

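Call:
{"op": "play_rows", "data": {"series": [{"hand": 0.038, "tx": 0, "ty": 0, "tz": 0, "ax": 0, "ay": 0, "az": 0}, {"hand": 0.042, "tx": 0, "ty": 0, "tz": 0, "ax": 0, "ay": 0, "az": 0}, {"hand": 0.05, "tx": 0, "ty": 0, "tz": 0, "ax": 0, "ay": 0, "az": 0}, {"hand": 0.06, "tx": 0, "ty": 0, "tz": 0, "ax": 0, "ay": 0, "az": 0}, {"hand": 0.07, "tx": 0, "ty": 0, "tz": 0, "ax": 0, "ay": 0, "az": 0}, {"hand": 0.07, "tx": 0, "ty": 0, "tz": 0, "ax": 0, "ay": 0, "az": 0}]}}

```text
t: 29.72
tool_pos: [643.7, 226.5, 222.4]
tool_rot: [-0.11, 0.828, 0.075, 0.545]
contact_force: [-0.9, 0.1, -0.1]
width: 0.82
```

Run:
```python
from h import *
s=manip.get_image("scene"); crop(s["img"],300,215,85,115,7,"s23.png")
d=manip.get_image("top"); crop(d["img"],175,105,70,60,11,"t23.png")
d=manip.get_image("wrist"); cv2.imwrite("pics/w23.png",d["img"][...,::-1])
st=manip.get_state(); print(st["contact_force"],st["width"]*85.4,st["tool_pos"])
```

```text
[-0.0699 -0.8337  0.4459] 69.9526921816679 [643.7776 226.5298 222.5318]
```

View pics/s23.png

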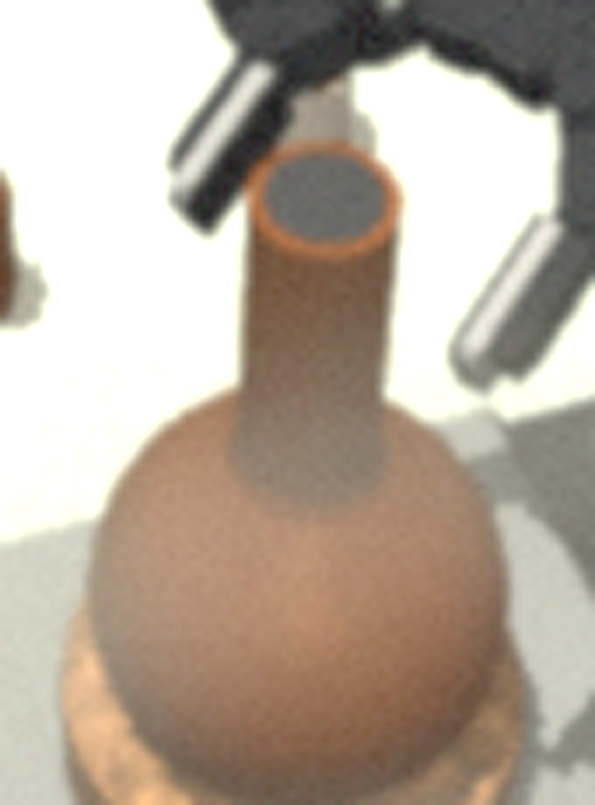

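View pics/t23.png

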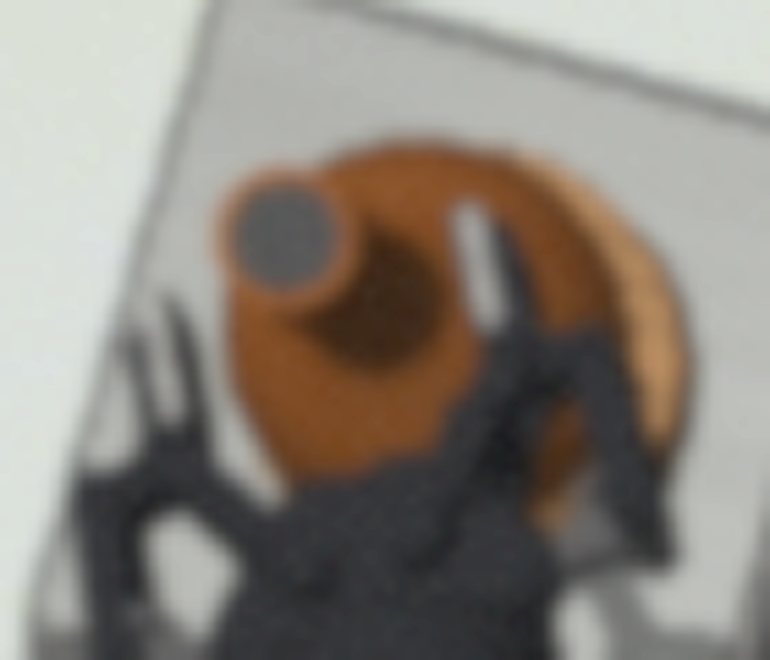

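View pics/w23.png

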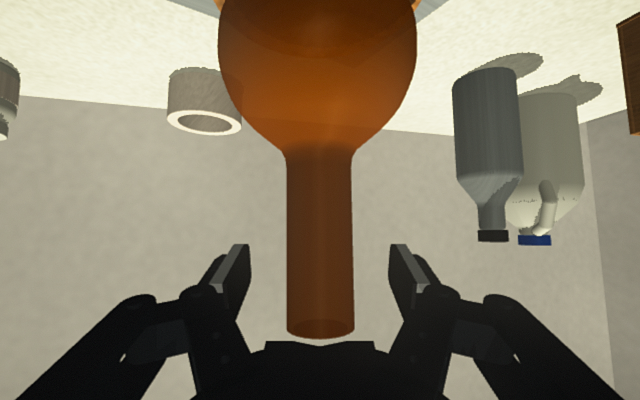

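Call:
{"op": "play_rows", "data": {"series": [{"hand": 0.08, "tx": 0, "ty": 0, "tz": -0.003, "ax": 0, "ay": 0, "az": 0}, {"hand": 0.08, "tx": 0, "ty": 0, "tz": -0.003, "ax": 0, "ay": 0, "az": 0}, {"hand": 0.08, "tx": 0, "ty": 0, "tz": -0.003, "ax": 0, "ay": 0, "az": 0}, {"hand": 0.08, "tx": 0, "ty": 0, "tz": 0, "ax": 0, "ay": 0, "az": 0}]}}

```text
t: 30.2
tool_pos: [635.1, 224.3, 226.3]
tool_rot: [-0.11, 0.828, 0.075, 0.545]
contact_force: [0.1, -0.2, -0.0]
width: 0.938
```

Call:
{"op": "play_rows", "data": {"series": [{"hand": 0.08, "tx": -0.0065, "ty": 0, "tz": -0.003, "ax": 0, "ay": 0, "az": 0}, {"hand": 0.08, "tx": -0.0065, "ty": 0, "tz": -0.003, "ax": 0, "ay": 0, "az": 0}, {"hand": 0.08, "tx": -0.0065, "ty": 0, "tz": -0.003, "ax": 0, "ay": 0, "az": 0}, {"hand": 0.08, "tx": 0, "ty": 0, "tz": 0, "ax": 0, "ay": 0, "az": 0}]}}

```text
t: 30.53
tool_pos: [635.4, 224.3, 249.2]
tool_rot: [-0.11, 0.827, 0.075, 0.546]
contact_force: [0.3, -0.1, 0.5]
width: 0.937
```

Run:
```python
from h import *
plan([644,226,330],Ro.from_quat(manip.get_state()["tool_rot"]),False)
d=manip.get_image("wrist"); cv2.imwrite("pics/w24.png",d["img"][...,::-1])
```

```text
t 30.53 tcp [635.3909 224.3475 249.1597] -> [644. 226. 330.] D [ 8.6091  1.6525 80.8403]
 q [ 0.0682  0.5363 -0.8034  2.4589  2.5786  1.0807 -1.0598] w 80.02167525533618 F [ 0.2645 -0.0805  0.4521]
 rotvec [0. 0. 0.] deg 0.0 rows 0.0
 shift first (m) [-0.0778 -0.0003 -0.0238]  shift after (m) [-0.0778 -0.0003 -0.0238] rows 1.9499802284258716
```

View pics/w24.png

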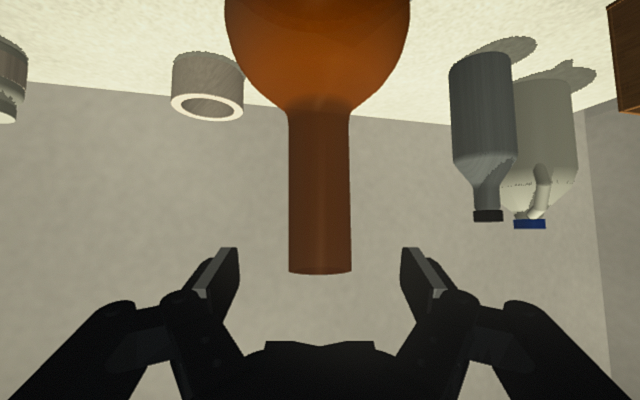

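Clear so far. I'll carry on straight up.

Call:
{"op": "play_rows", "data": {"series": [{"hand": 0.08, "tx": -0.0095, "ty": 0, "tz": -0.0035, "ax": 0, "ay": 0, "az": 0}, {"hand": 0.08, "tx": -0.0095, "ty": 0, "tz": -0.0035, "ax": 0, "ay": 0, "az": 0}, {"hand": 0.08, "tx": -0.0095, "ty": 0, "tz": -0.0035, "ax": 0, "ay": 0, "az": 0}, {"hand": 0.08, "tx": -0.0095, "ty": 0, "tz": -0.0035, "ax": 0, "ay": 0, "az": 0}, {"hand": 0.08, "tx": -0.0095, "ty": 0, "tz": -0.0035, "ax": 0, "ay": 0, "az": 0}, {"hand": 0.08, "tx": -0.0095, "ty": 0, "tz": -0.0035, "ax": 0, "ay": 0, "az": 0}, {"hand": 0.08, "tx": -0.0095, "ty": 0, "tz": -0.0035, "ax": 0, "ay": 0, "az": 0}, {"hand": 0.08, "tx": -0.0095, "ty": 0, "tz": -0.0035, "ax": 0, "ay": 0, "az": 0}, {"hand": 0.08, "tx": -0.0095, "ty": 0, "tz": -0.0035, "ax": 0, "ay": 0, "az": 0}, {"hand": 0.08, "tx": 0, "ty": 0, "tz": 0, "ax": 0, "ay": 0, "az": 0}, {"hand": 0.08, "tx": 0, "ty": 0, "tz": 0, "ax": 0, "ay": 0, "az": 0}]}}

```text
t: 31.5
tool_pos: [640.1, 224.7, 338.6]
tool_rot: [-0.109, 0.828, 0.075, 0.545]
contact_force: [-0.2, -1.1, 1.1]
width: 0.934
```

Run:
```python
from h import *
st=manip.get_state(); print(st["tool_pos"],st["contact_force"],st["joint_pos"])
s=manip.get_image("scene"); crop(s["img"],260,190,140,170,4,"s25.png")
d=manip.get_image("top"); crop(d["img"],175,105,70,60,11,"t25.png")
```

```text
[640.096  224.7188 338.5754] [-0.2372 -1.134   1.1489] [ 0.1628  0.3043 -0.8187  2.3305  2.4891  0.7331 -0.9893]
```

View pics/s25.png

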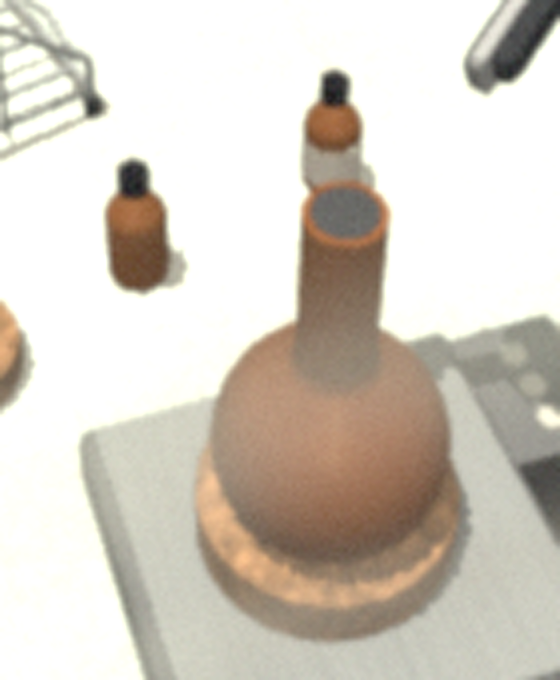

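View pics/t25.png

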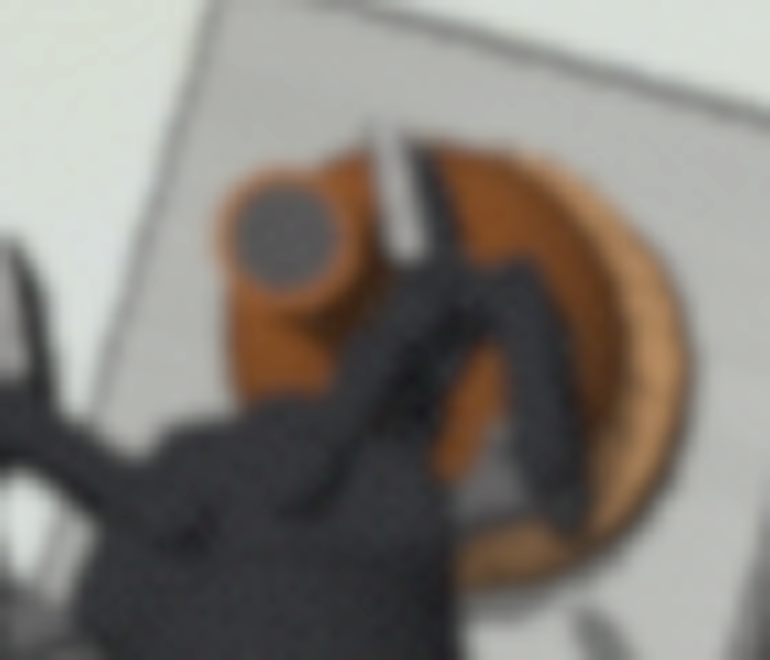

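Run:
```python
from fit import *
s=manip.get_image("scene"); d=manip.get_image("top")
S=lambda p:np.array([(p[0]+.5)/4-.5+260,(p[1]+.5)/4-.5+190]); T=lambda p:np.array([(p[0]+.5)/11-.5+175,(p[1]+.5)/11-.5+105])
m=[(s,S((345.5,213))),(d,T((287,237)))]
l=[(s,S(p)) for p in((211,440),(451,440),(240,365),(425,365))]+[(d,T(p)) for p in((622,340),(425,138),(228,340),(560,205))]
x,r=fit(m,l,[629,220,120,0,0]); print("bulb",x,r,"tilt deg",np.degrees(np.hypot(x[3],x[4])))
a=np.linspace(0,2*np.pi,73); circ=lambda r,z,cx,cy:np.c_[cx+r*np.cos(a),cy+r*np.sin(a),0*a+z]
def limb(im,B):
    C,_=ray(im,(0,0)); v=B-C; D=np.linalg.norm(v); v/=D; e=np.cross(v,[0,0,1]); e/=np.linalg.norm(e); f=np.cross(v,e); c=B-v*52.5**2/D; rr=52.5*np.sqrt(1-(52.5/D)**2)
    return c+rr*(np.cos(a)[:,None]*e+np.sin(a)[:,None]*f)
def ov(im,x0,y0,w,h,k,cx,cy):
    c=cv2.resize(im["img"][y0:y0+h,x0:x0+w,::-1],None,fx=k,fy=k,interpolation=cv2.INTER_CUBIC); c=cv2.convertScaleAbs(c,alpha=1.2,beta=10)
    B=np.array([cx,cy,120.])
    for g,col in ((circ(60,84,cx,cy),(255,0,0)),(circ(60,54,cx,cy),(255,0,0)),(limb(im,B),(0,255,0)),(circ(17,262,cx,cy),(0,255,255))):
        q=((proj(im,g)-[x0,y0]+.5)*k-.5).round().astype(int); cv2.polylines(c,[q.reshape(-1,1,2)],True,col,1)
    return c
A=ov(s,290,225,95,130,4,629.5,220.5); B=ov(d,185,105,60,60,6,629.5,220.5)
h=max(A.shape[0],B.shape[0]); pad=lambda z:cv2.copyMakeBorder(z,0,h-z.shape[0],0,0,cv2.BORDER_CONSTANT)
cv2.imwrite("pics/ov25.png",np.hstack([pad(A),pad(B)]))
```

```text
bulb [630.1925 222.5885 117.5232  -0.0032  -0.0084] [ 0.2288  0.5948  0.8884  0.1077  0.8462 -1.3165 -0.5632 -0.5067 -1.4927
 -0.7187 -3.0544 -2.6602] tilt deg 0.5128527768756819
```

View pics/ov25.png

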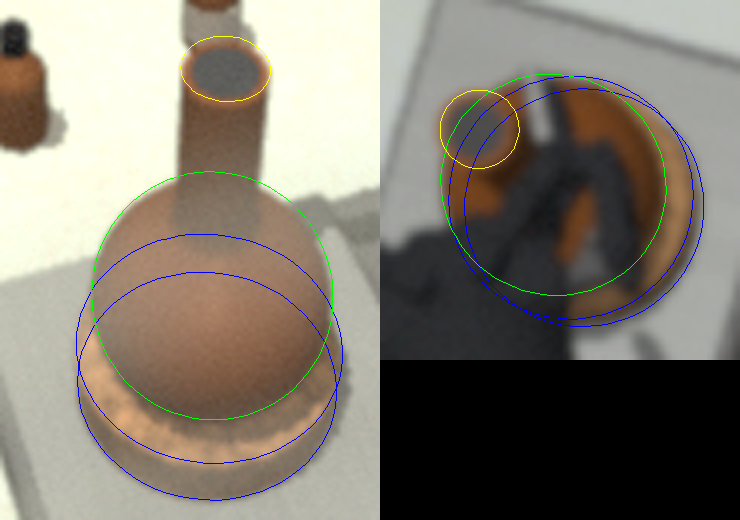

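Run:
```python
from cell import manip
print(manip.close_job(), manip.get_state()["t"])
```

```text
the job is handed in; nothing more can be done
the job is handed in; nothing more can be done
```

The amber flask now stands bulb down in the cork ring on the scale, and I handed the job in at about 32 s. I gripped the neck near its mouth, lifted it out, turned it upright over the scale and lowered it in 0.5 mm steps. The ring was carrying about 10 N before I opened the fingers slowly and backed off straight up.

**Last checks, from the top and scene pictures after release:**
- **Lean:** the flask fits at about 0.5° from vertical, against the 4° limit.
- **Seating:** overlaying a seated, upright flask model on both pictures showed it centred in the ring.
- **Position on the pan:** the ring lies flat, about 4–5 mm from the pan's middle.
- **Contact:** the gripper is clear of everything, with only about 1–2 N of sensor noise on the wrist. The bottles showed no movement in the last pictures. I did not check the beaker or the small ring again after release.

**What failed or disagreed:**
- The first two play_rows calls were refused, and nothing moved, because every row needs all its keys.
- The first closing was too shallow: the pads sat on the upper part of the neck at 20 mm instead of 34 mm. I reopened and went deeper twice before lifting.
- The arm came up against its elbow and wrist limits, so some moves stopped short and I commanded the rest again.
- The numeric fit put the bulb at z 117.5 mm and y 222.6, where a seated bulb should be at 120 mm with the ring at y 220.5. The scene camera showed the same few-millimetre shift on the ring, so I put it down to calibration.

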